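Tap a tart mould true under the die of a hand press and close the press

TASK

Set up the tart press: tap the loose steel mould gently, from whichever side it needs and without lifting it, until it stands true under the die, which was clamped by eye somewhere along its slot. Then bring the handle down until the die is fully home inside the mould, without forcing it against the rim, and let go. Leave the spare mould and the brush where they lie.

Things in the scene. Friction and masses are not known exactly. Their poses are not given: they have to be found in the camera images.
- press: Hand tart press with white cast base. Origin: on the bench under the middle of the hinge axis; z up, x along the hinge axis, y from the hinge towards plate and handle. Base 170 mm (x) by 245 mm (y from -30 to 215), 14 mm thick. Hinge axis 70 mm above the bench; hinge cheeks 84 mm wide, 88 mm high.
- plate (a point): Middle of the flat top of the press's fixed round steel plate, 170 mm across, 18 mm thick; 150 mm from the hinge axis along the press's y and 50 mm above the bench.
- die_arm (a joint): Angle (rad) of the press's aluminium arm about the hinge axis: 0 = closed on a solid stop, 2.0 to 2.2 at the start (open, leaning back past upright). Balanced by a spring, with friction: it stays where it is left and takes 2 to 4 N at the handle. The arm carries the slotted die holder and the handle.
- holder (a point): Middle of the slotted die holder on the arm, on the face the die is clamped to; 150 mm from the hinge axis along the arm, 24 mm above it when closed. The slot runs 124 mm along the press's x. The die, a steel disc 80 mm across, 30 mm thick, is clamped on this face up to 14 mm to either side of this point along x; where is not measured: feel its flanks, look or try. Holds to 25 N.
- handle (a point): Middle of the press's handle: a round steel bar 12 mm thick, 98 mm free length along the press's x between two legs. Moves with the arm: 265 mm from the hinge axis along the arm and 30 mm above it when closed (100 mm above the bench); 53 mm free between the bar and the arm.
- mould_centre (a point): Loose mould on the plate: thick turned steel dish, 0.7 kg, straight round outside 100 mm across, 26 mm high; cavity 85 mm across, its floor 10 mm above the underside. Point on its axis 13 mm above its underside. Slides at 2 to 6 N of level push, more if also pushed down; over 15 N from fingers or die marks it. The closed die stands 12 mm deep in it, 2.5 mm clear all round.
- spare_centre (a point): A second mould of the same shape, lying on the bench to the left: leave it. Point on its axis, 13 mm above its underside.
- brush: Pastry brush lying on the bench to the left: leave it. Origin on its underside.
There are look-alikes about, which are no part of the job. Leave any blue or yellow look-alike of the part that bears mould_centre alone.

How it is judged:
By the outcome, as a careful person would: the job done as asked, in the order asked, and still so for the second after the job is handed in, with the robot touching nothing.
It also fails if it takes over 72 s, if anything falls off the work surface, if the arm or the gripper's body presses on something with over 40 N, if the wrist force passes 120 N, or if a joint passes its speed limit or range.

ROBOT

A 6-joint arm with a two-finger parallel gripper is mounted at the origin on the work surface. World frame = base frame: x ahead of the robot, y to its left, z up, the work surface at z = 0. Lengths are in m, angles in rad, forces in N, time in s.
With the tool pointing down it reaches from about 0.375 to 0.925 m from the base axis. Payload 5.7 kg.
Tool frame: the origin (TCP) lies between the finger pads; the fingertips stand arm.tip_extent ahead of it and the grasp point (between the pads) lies 2 mm behind it (arm.tip_extent is the distance from the TCP to the fingertips, in m); z points along the fingers, y is the direction in which the jaws open and shut (so a half turn about z gives the same grasp; the last joint's range is limited). The gripper opens to 88 mm and grips with 3 to 60 N. Pads are 20 mm wide; open, the fingers measure 115 mm over their backs; the gripper's body (75 mm by 178 mm) begins 61 mm behind the grasp point.
Start: joints at [-1.414, 0.359, 1.51, -0, 1.272, -0.115], TCP at [0.161, -0.578, 0.24] pointing down, gripper open.
Joint ranges: [-2.97, 2.97], [-1.01, 2.36], [0.21, 2.38], [-0.96, 4.11], [0.2, 2.71], [-2.98, 2.98]. Speed limits (rad/s): [2.39, 2.39, 3.14, 3.14, 3.14, 3.14].

INTERFACE

Orientations are given as a rotation vector (axis times angle).
In Python, from cell import arm gives the robot as it stands. The module is installed in compiled form; this text tells all that it offers.
- The arm moves only by the tool apply_moves, never from a script. Its argument "increments" is a list that holds one entry, the list of rows, each a list of 7 numbers: the finger opening in cm, from 0 to 8.78, then the shift along the tool's x, y, z in cm, then the turn, a rotation vector about the tool's x, y, z in rad. A call has 1 to 5 rows; each row shifts and turns the commanded pose from where the row before left it, along the tool's axes as they then stand; what a row does not reach is not made up. A row lasts 1/8 s, in which the tool goes at most 62.5 mm and 10.7 degrees, less where a joint would pass 70% of its speed; a pose out of reach is approached as far as the arm can. A call with a gripper value outside its range is refused whole. The fingers move at their own pace and stop on an object; "newtons" is the grip in N (left out, the last holds). Time passes only in rows, so rows that do not move let the fingers close. It gives the time, the measured TCP pose, the force and the opening at its end, in the units of the state.
- arm.state(): the state, without advancing time (a new reading comes with each control period).
- arm.get_image(name): name is "scene" or "side" or "wrist"; returns a dict with "img" (384x512x3 uint8, blue, green, red), "camera_matrix" (3x3 intrinsics, pixels), "T" (4x4, takes a point from camera to world coordinates); the wrist camera has in their place "hand_eye" (4x4, takes a point from camera to tool coordinates, whose origin is the TCP and whose axes are the flange's). Camera axes: x right, y down, z forward; pixel columns grow to the right and rows downward; lengths in m; the calibration is good to about 2 mm. The wrist camera is an equidistant fisheye: a pixel r from the principal point sees the ray r / f radians off the axis. A picture is of the moment at which its call begins: read the wrist's pose just before it. There is no depth.
- arm.close_job(): hands the job in, once; it reports no verdict.
Trained networks look in the newest picture that a camera, given by its name, has taken for a name from the list of things; names that differ only in an ending like _2 or _b are one class to them, and where a whole thing is asked for, a point or a joint stands for the part that bears it (a point fixed in the world has none). Each returns a list of dicts, best first, with "p" (0 to 1); they miss things now and then, are a little off and sometimes report something else, mostly with a low value. They report only what shows in the picture. A call takes as long as a camera call. They do not tell look-alikes from the thing itself.
- arm.trace(thing, camera): "pixels" (384x512 bool, what is visible of it) and "location" ([column, row] in pixels, amid what is visible of it).
- arm.landmark_of(thing, camera): "location" ([column, row] in pixels: a listed point, or the origin of a listed thing).
The state is a dict: "t": time; "joint_pos": joint angles; "joint_vel": joint speeds; "effort": joint torques, N m; "tool_pos": TCP position; "tool_rot": TCP orientation; "contact_force": force on the tool from outside, world axes, zero at the start; "ft_torque": the same for the moment, N m; "opening": finger opening in m.
Only numpy, scipy, OpenCV 4.12 (cv2) and the standard library are available. Lean on these libraries where they do the work, as an engineer would, in place of code of your own. Each camera call takes 0.05 s, during which the arm holds its last target.

## Working session

There is one attempt and no reset: what is moved stays moved. The work goes in short steps, Python scripts to look and compute and a tool call to move; the robot and the scene stay as the last step left them, time stands still between calls to the robot, and variables do not carry over. Pictures are saved under pics/ and viewed, and the job is handed in when it is done.

Besides the shell and the picture viewer there is one more tool, called after "Emit:" as name([rows], argument=value, ...), one row to a line, values as JSON. apply_moves: Moves the arm, as the interface text tells. Its arguments: {"type":"object","properties":{"increments":{"type":"array"},"newtons":{"type":"number"}},"required":["increments"]}

```bash
mkdir -p pics; ls
cat > h.py <<'E'
from cell import arm
import numpy as np, cv2
from scipy.spatial.transform import Rotation as R
def ray(im,uv):
    K=im["camera_matrix"];T=im["T"]
    d=np.linalg.inv(K)@np.array([uv[0],uv[1],1.0]); d=T[:3,:3]@d
    return T[:3,3],d/np.linalg.norm(d)
def atz(im,uv,z):
    o,d=ray(im,uv); return o+d*(z-o[2])/d[2]
def proj(im,p):
    K=im["camera_matrix"];T=np.linalg.inv(im["T"]); c=T[:3,:3]@np.array(p)+T[:3,3]; q=K@c; return q[:2]/q[2]
def tri(ims,uvs):
    A=np.zeros((3,3));b=np.zeros(3)
    for im,uv in zip(ims,uvs):
        o,d=ray(im,uv);P=np.eye(3)-np.outer(d,d);A+=P;b+=P@o
    x=np.linalg.solve(A,b); return x,[np.linalg.norm(np.cross(x-ray(im,uv)[0],ray(im,uv)[1])) for im,uv in zip(ims,uvs)]
E
python3 - <<'E'
from h import *
np.set_printoptions(precision=4,suppress=True)
print({k:np.array(v) for k,v in arm.state().items()}, arm.tip_extent)
for n in ["scene","side"]:
    im=arm.get_image(n); cv2.imwrite(f"pics/{n}0.png",im["img"]); print(n,im["camera_matrix"],im["T"])
    for th in ["press","plate","holder","handle","mould_centre","spare_centre","brush"]:
        print(th,[(np.round(d["location"],1).tolist(),round(d["p"],2)) for d in arm.landmark_of(th,n)])
im=arm.get_image("wrist"); cv2.imwrite("pics/wrist0.png",im["img"]); print(im["camera_matrix"],im["hand_eye"])
E
```

```text
pics
{'t': array(0.), 'joint_pos': array([-1.4141,  0.3594,  1.5114,  0.    ,  1.2725, -0.1151]), 'joint_vel': array([ 0.0007, -0.0009, -0.0017,  0.0005, -0.0012, -0.0002]), 'effort': array([  0.0024, -51.5368, -27.0727,   0.0676,   0.0352,  -0.0002]), 'tool_pos': array([ 0.161 , -0.5773,  0.2389]), 'tool_rot': array([-3.1109, -0.4253,  0.    ]), 'contact_force': array([ 1.7694, -0.427 , -0.4843]), 'ft_torque': array([0.0216, 0.0143, 0.0668]), 'opening': array(0.088)} 0.017
scene [[421.1383   0.     261.219 ]
 [  0.     421.1383 187.5909]
 [  0.       0.       1.    ]] [[-0.8154  0.3369 -0.4708  1.0214]
 [ 0.5789  0.4822 -0.6575  0.778 ]
 [ 0.0055 -0.8087 -0.5882  0.6761]
 [ 0.      0.      0.      1.    ]]
press [([188.2, 171.3], 0.56)]
plate [([222.4, 183.0], 0.97)]
holder [([169.6, 94.3], 0.91), ([225.2, 185.3], 0.2)]
handle [([340.8, 231.1], 0.64), ([157.7, 55.3], 0.57)]
mould_centre [([229.8, 179.7], 0.92), ([271.6, 240.4], 0.88), ([148.6, 203.7], 0.75), ([342.7, 277.1], 0.65)]
spare_centre [([339.6, 280.2], 0.83)]
brush [([340.4, 228.4], 0.59)]
side [[394.1003   0.     256.6098]
 [  0.     394.1003 193.673 ]
 [  0.       0.       1.    ]] [[ 0.9877 -0.0909  0.1271  0.4449]
 [-0.1562 -0.6004  0.7843 -0.5497]
 [ 0.005  -0.7945 -0.6072  0.6509]
 [ 0.      0.      0.      1.    ]]
press [([305.1, 331.0], 0.56)]
plate [([356.5, 278.9], 0.24)]
holder [([332.3, 303.4], 0.6)]
handle [([357.2, 276.7], 0.88)]
mould_centre [([259.3, 206.9], 0.92), ([269.5, 248.7], 0.88), ([368.2, 281.0], 0.78), ([237.5, 169.6], 0.58)]
spare_centre [([236.1, 171.1], 0.74)]
brush [([199.8, 203.3], 0.77)]
[[297.3186   0.     253.5752]
 [  0.     297.3186 188.3967]
 [  0.       0.       1.    ]] [[-0.0002 -0.9587 -0.2844  0.0787]
 [ 1.      0.     -0.0006 -0.    ]
 [ 0.0006 -0.2844  0.9587 -0.1454]
 [ 0.      0.      0.      1.    ]]
```

View pics/scene0.png

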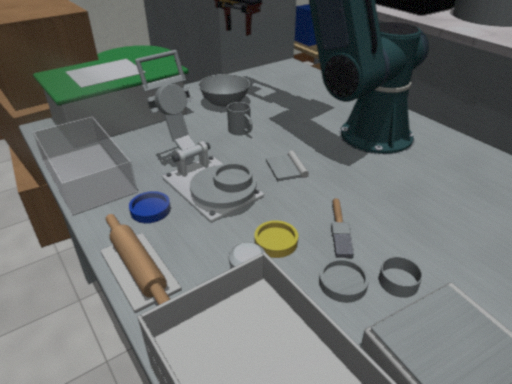

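View pics/side0.png

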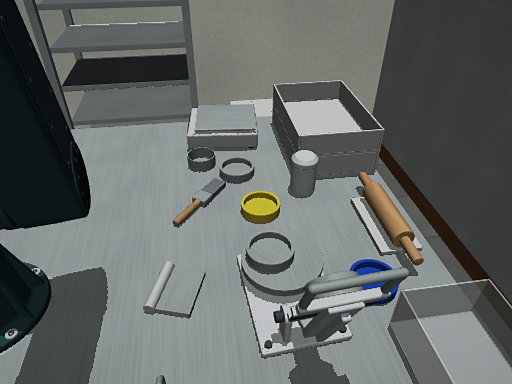

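View pics/wrist0.png

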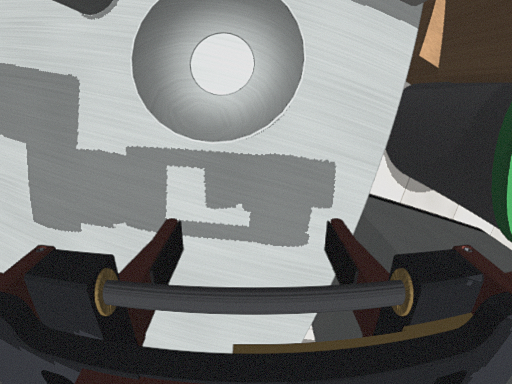

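Candidates for the mould: the grey ring on the plate (scene 232,178 / side 270,250), the spare ring (scene 344,280 / side 237,170), a small grey ring (scene 400,276), yellow (276,238) and blue (150,207). I choose the grey one on the plate.

Run:
```python
import cv2,numpy as np
a=cv2.imread("pics/scene0.png")[40:220,130:290]; b=cv2.imread("pics/side0.png")[215:360,225:415]
cv2.imwrite("pics/c1.png",cv2.resize(a,None,fx=3.3,fy=3.3,interpolation=cv2.INTER_CUBIC)); cv2.imwrite("pics/c2.png",cv2.resize(b,None,fx=4,fy=4,interpolation=cv2.INTER_CUBIC))
```

```text
(no output)
```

View pics/c1.png

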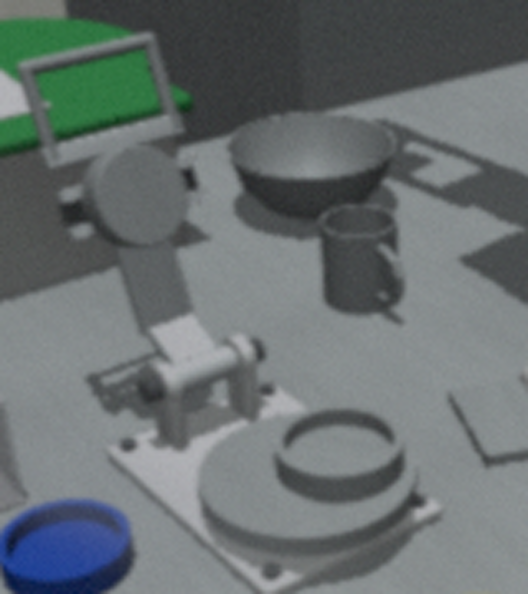

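View pics/c2.png

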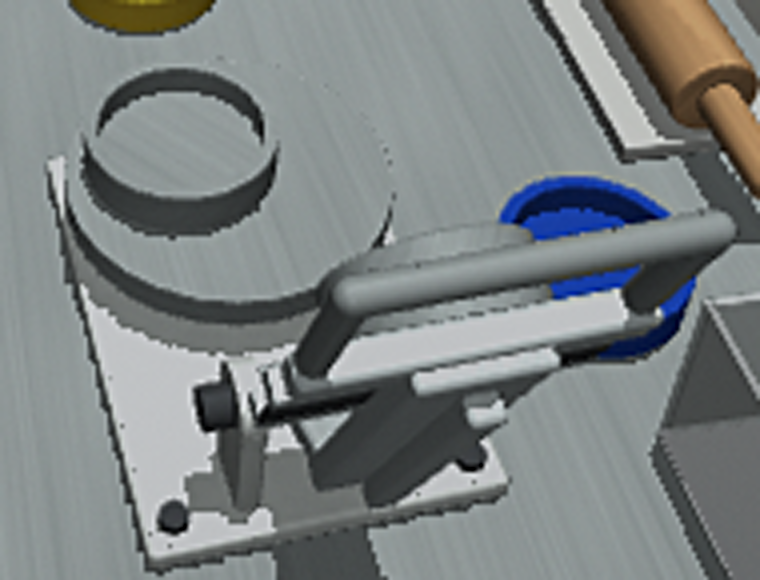

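```bash
cat > fit.py <<'E'
from h import *
import pickle
from scipy.optimize import least_squares
def pw(q,p):
    c,s=np.cos(q[2]),np.sin(q[2]); p=np.atleast_2d(p).astype(float)
    return np.c_[q[0]+c*p[:,0]-s*p[:,1], q[1]+s*p[:,0]+c*p[:,1], p[:,2]]
def armp(th,p): # p in arm frame: x, r along arm, h above (closed) rel. hinge
    p=np.atleast_2d(p).astype(float); c,s=np.cos(th),np.sin(th)
    return np.c_[p[:,0], c*p[:,1]-s*p[:,2], .07+s*p[:,1]+c*p[:,2]]
def circ(c,r,n=60):
    t=np.linspace(0,2*np.pi,n); return np.c_[c[0]+r*np.cos(t),c[1]+r*np.sin(t),np.full(n,c[2])]
E
python3 - <<'E'
from fit import *
ims={n:arm.get_image(n) for n in ["scene","side"]}
pickle.dump(ims,open("ims.pkl","wb"))
obs=[("scene",(162.7,176.4),(.085,-.03,.014)),("scene",(211.8,218.8),(.085,.215,.007)),("scene",(263.3,195.2),(-.085,.215,.010)),
("side",(263,356),(-.085,-.03,.007)),("side",(351.8,336.3),(.085,-.03,.008)),("side",(238.8,254.5),(-.085,.215,.014))]
hs=[("scene",((20+150)/2/3.3+130,(68+38)/2/3.3+40)),("side",((348+722)/2/4+225,(292+228)/2/4+215))]
def f(q):
    r=[]
    for n,uv,p in obs: r+=list(proj(ims[n],pw(q,p)[0])-uv)
    for n,uv in hs: r+=list(proj(ims[n],pw(q,armp(q[3],(0,.265,.03)))[0])-uv)
    return r
s=least_squares(f,[.58,-.3,0,2.1]); print(s.x,np.round(s.fun,1))
q=s.x
print("plate",pw(q,(0,.15,.05)))
# mould rim: use ellipse of outer top edge
out={}
for n in ims:
    m=[d for d in arm.trace("mould_centre",n)]
    for d in m: print(n,d["p"],d["location"],d["pixels"].sum())
    out[n]=m
for n in ims:
  for z in (.063,):
    for d in arm.landmark_of("mould_centre",n): print(n,atz(ims[n],d["location"],z))
pickle.dump((q,out),open("q.pkl","wb"))
E
```

```text
[ 0.59882549 -0.14570616  0.06777879  1.97047527] [-1.7 -1.3 -1.5  3.1  1.  -0.7 -0.9  0.2  0.9  0.4 -2.5 -0.8  0.9  0.2
  0.5 -0. ]
plate [[0.58866646 0.00394942 0.05      ]]
scene 0.95 [275.2, 238.8] 1272
scene 0.68 [230.4, 177.9] 965
scene 0.62 [150.7, 204.1] 1065
side 0.97 [262.5, 206.1] 1052
side 0.74 [271.1, 250.1] 1779
side 0.67 [370.7, 267.3] 631
scene [0.6126127  0.25116176 0.063     ]
scene [0.57356572 0.01137391 0.063     ]
scene [7.81934027e-01 9.77184735e-05 6.30000000e-02]
side [0.57085097 0.16042214 0.063     ]
side [ 0.73982444 -0.08964567  0.063     ]
```

```bash
cat > ov.py <<'E'
from fit import *
def draw(im,q,md,off=0,box=None,sc=4,name="x"):
    x0,y0,x1,y1=box
    img=cv2.resize(im["img"][y0:y1,x0:x1],None,fx=sc,fy=sc,interpolation=cv2.INTER_CUBIC)
    def pl(P,col):
        uv=np.array([proj(im,p) for p in P]); uv=((uv+.5-[x0,y0])*sc).astype(int)
        cv2.polylines(img,[uv.reshape(-1,1,2)],False,col,1)
    for z in (0,.014): pl(pw(q,[(-.085,-.03,z),(.085,-.03,z),(.085,.215,z),(-.085,.215,z),(-.085,-.03,z)]),(0,0,255))
    pl(pw(q,circ((0,.15,.05),.085)),(0,255,0)); pl(pw(q,circ((0,.15,.032),.085)),(0,255,0))
    for z in (.05,.076): pl(circ((md[0],md[1],z),.05),(255,0,0))
    pl(circ((md[0],md[1],.076),.0425),(255,0,255))
    for h in (.024,-.006):
        c=circ((off,.15,0),.04); c[:,2]=h; pl(pw(q,armp(q[3],c)),(0,255,255))
    for dh in (-.006,.006): pl(pw(q,armp(q[3],[(-.049,.265,.03+dh),(.049,.265,.03+dh)])),(255,255,0))
    pl(pw(q,[(-.042,0,.07),(.042,0,.07)]),(255,255,0))
    cv2.imwrite(f"pics/{name}.png",img)
E
python3 - <<'E'
from ov import *
ims=pickle.load(open("ims.pkl","rb")); q,out=pickle.load(open("q.pkl","rb"))
# mould by projected silhouette centroid fit
import scipy.spatial as sp
def hull(im,md):
    P=np.r_[circ((md[0],md[1],.05),.05),circ((md[0],md[1],.076),.05)]
    return cv2.convexHull(np.array([proj(im,p) for p in P],np.float32))
T={n:[d for d in out[n] if abs(d["location"][0]-t)<6][0]["pixels"] for n,t in (("scene",231),("side",271))}
def f(md):
    r=[]
    for n in T:
        h=hull(ims[n],md)
        c,_=cv2.findContours(T[n].astype(np.uint8),cv2.RETR_EXTERNAL,cv2.CHAIN_APPROX_NONE); c=max(c,key=len)
        r+=[cv2.pointPolygonTest(h,tuple(map(float,p[0])),True) for p in c]
    return r
for n in list(T):
    s0=T; 
s=least_squares(f,[.575,.005],loss="soft_l1",diff_step=1e-4); print("mould",s.x,np.std(s.fun))
md=s.x; np.save("md.npy",md)
draw(ims["scene"],q,md,0,(130,40,290,225),3.2,"o1"); draw(ims["side"],q,md,0,(225,215,415,365),4,"o2")
E
```

```text
mould [0.56367768 0.01471881] 0.7498130172764348
```

View pics/o1.png

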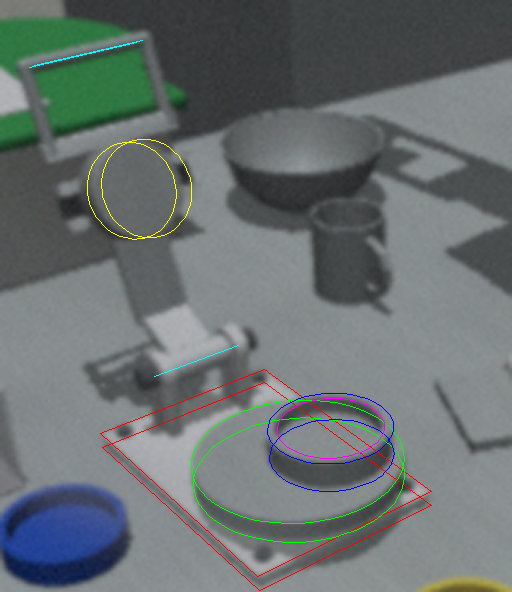

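View pics/o2.png

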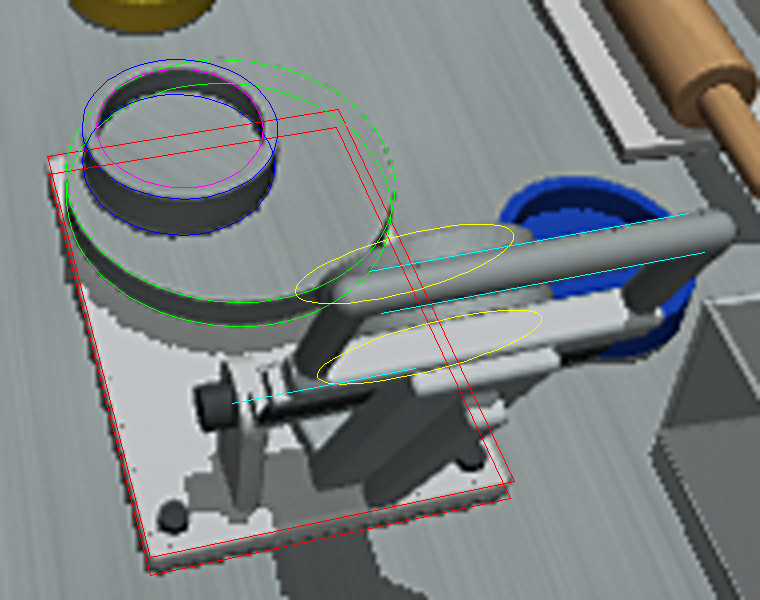

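Run:
```python
from ov import *
ims=pickle.load(open("ims.pkl","rb")); q,out=pickle.load(open("q.pkl","rb")); md=np.load("md.npy")
draw(ims["scene"],q,md,.0,(130,45,200,150),7,"o3")
im=ims["side"]; 
for o in (0,.007,.014): pass
draw(im,q,md,.007,(290,260,410,310),6,"o4")
for n in ims:
  for off in (0,.01): print(n,off,proj(ims[n],pw(q,armp(q[3],(off,.15,-.006)))[0]),proj(ims[n],pw(q,armp(q[3],(off,.15,.024)))[0]))
print("mould in press frame", (lambda d:(np.cos(q[2])*d[0]+np.sin(q[2])*d[1],-np.sin(q[2])*d[0]+np.cos(q[2])*d[1]))(md-q[:2]))
```

```text
scene 0 [175.64667094  98.49537503] [170.96131583  99.19029847]
scene 0.01 [172.30649031  99.48353049] [167.67099915 100.16056247]
side 0 [325.59715077 280.97323419] [331.77393406 301.67984582]
side 0.01 [332.18046533 279.7785624 ] [338.50807526 300.38645553]
mould in press frame (np.float64(-0.02420202288071543), np.float64(0.16243706776281738))
```

View pics/o3.png

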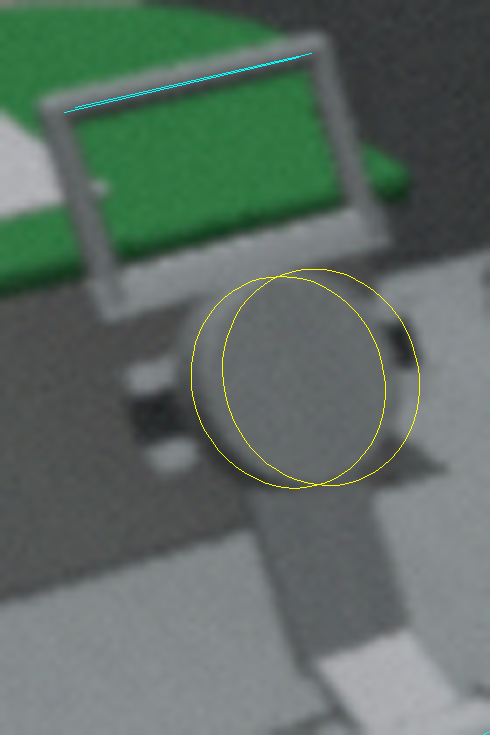

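View pics/o4.png

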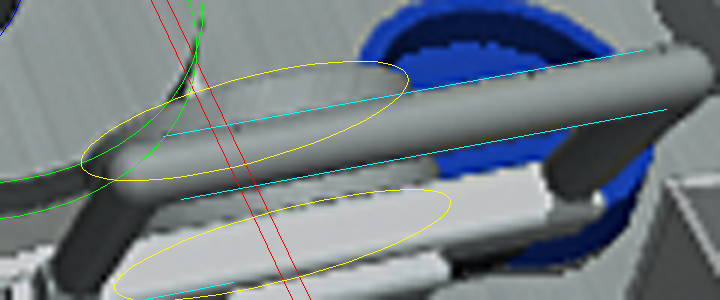

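```bash
cat > plan.py <<'E'
from h import *
def plan(goal,head=None,step=.05,P=None,rv=None):
    """pure tool-down: total tool-axes shift (cm) and tool-z turn needed"""
    s=arm.state(); p=np.array(s["tool_pos"]); Rm=R.from_rotvec(s["tool_rot"])
    d=Rm.inv().apply(np.array(goal)-p)*100
    h=np.arctan2(*Rm.apply([1,0,0])[[1,0]])
    n=int(np.ceil(np.linalg.norm(d)/100/step))
    print("t",s["t"],"pos",np.round(p,4),"head",round(h,4),"tilt",np.round(Rm.apply([0,0,1]),4))
    print("total cm",np.round(d,2),"n",n,"each",np.round(d/n,2), "turn",None if head is None else round(-(head-h),3))
E
python3 -c "
from plan import *
plan((.48,.04,.30),-.29)"
```

```text
t 1.15 pos [ 0.1611 -0.5779  0.2396] head 0.2718 tilt [-0.e+00  2.e-04 -1.e+00]
total cm [ 47.31 -50.96  -6.03] n 14 each [ 3.38 -3.64 -0.43] turn 0.562
```

Emit:
apply_moves([
  [[5.0, 3.4, -3.65, -0.4, 0, 0, 0], [5.0, 3.4, -3.65, -0.4, 0, 0, 0], [5.0, 3.4, -3.65, -0.4, 0, 0, 0], [5.0, 3.4, -3.65, -0.4, 0, 0, 0], [5.0, 3.4, -3.65, -0.4, 0, 0, 0]],
])

```text
t: 1.78
tool_pos: [0.2764, -0.3552, 0.2599]
tool_rot: [3.112, 0.425, 0.001]
contact_force: [1.4, 0.2, 0.0]
opening: 0.0502
```

Emit:
apply_moves([
  [[5.0, 3.4, -3.65, -0.4, 0, 0, 0], [5.0, 3.4, -3.65, -0.4, 0, 0, 0], [5.0, 3.4, -3.65, -0.4, 0, 0, 0], [5.0, 3.4, -3.65, -0.4, 0, 0, 0], [5.0, 3.4, -3.65, -0.4, 0, 0, 0]],
])

```text
t: 2.4
tool_pos: [0.3913, -0.1337, 0.2801]
tool_rot: [3.112, 0.425, 0.001]
contact_force: [1.3, 0.0, 0.1]
opening: 0.0499
```

Emit:
apply_moves([
  [[5.0, 3.4, -3.65, -0.4, 0, 0, 0], [5.0, 3.4, -3.65, -0.4, 0, 0, 0], [5.0, 3.4, -3.65, -0.4, 0, 0, 0], [5.0, 3.4, -3.65, -0.4, 0, 0, 0]],
])

```text
t: 2.9
tool_pos: [0.483, 0.0437, 0.296]
tool_rot: [3.112, 0.426, 0.001]
contact_force: [0.4, -0.2, -0.2]
opening: 0.0497
```

Emit:
apply_moves([
  [[5.0, 0, 0, 0, 0, 0, 0.14], [5.0, 0, 0, 0, 0, 0, 0.14], [5.0, 0, 0, 0, 0, 0, 0.14], [5.0, 0, 0, 0, 0, 0, 0.14], [5.0, 0, 0, 0, 0, 0, 0]],
])

```text
t: 3.52
tool_pos: [0.4824, 0.0421, 0.2957]
tool_rot: [-3.109, 0.449, -0.0]
contact_force: [0.1, -0.6, 0.7]
opening: 0.0498
```

Run:
```python
from h import *
s=arm.state(); im=arm.get_image("wrist"); cv2.imwrite("pics/w1.png",im["img"])
import pickle; pickle.dump((s,im),open("w1.pkl","wb")); print(s["t"],s["tool_pos"],s["tool_rot"])
```

```text
3.525 [0.4823612  0.04212564 0.29572125] [-3.10918385e+00  4.49136649e-01 -3.55846290e-05]
```

View pics/w1.png

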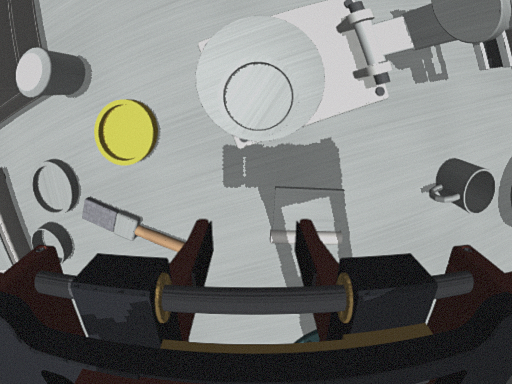

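The wrist picture shows the mould ring on the plate at about (258,96), the hinge around (365,50) and the die at the top right edge (470,15). I'll shift the view towards the die.

Emit:
apply_moves([
  [[5.0, 2, 5, 0, 0, 0, 0], [5.0, 2, 5, 0, 0, 0, 0], [5.0, 0, 0, 0, 0, 0, 0]],
])

```text
t: 3.95
tool_pos: [0.4928, -0.0682, 0.2957]
tool_rot: [3.108, -0.454, 0.001]
contact_force: [-0.8, 1.0, -0.2]
opening: 0.0496
```

```bash
cat >> h.py <<'E'
def wproj(s,im,P):
    P=np.atleast_2d(P); K=im["camera_matrix"]; H=im["hand_eye"]
    Rm=R.from_rotvec(s["tool_rot"]).as_matrix(); 
    pt=(P-np.array(s["tool_pos"]))@Rm; pc=(pt-H[:3,3])@H[:3,:3]
    th=np.arctan2(np.hypot(pc[:,0],pc[:,1]),pc[:,2]); ph=np.arctan2(pc[:,1],pc[:,0])
    return np.c_[K[0,2]+K[0,0]*th*np.cos(ph),K[1,2]+K[1,1]*th*np.sin(ph)]
E
cat > wov.py <<'E'
from fit import *
def wdraw(s,im,q,md,off,box,sc,name):
    x0,y0,x1,y1=box
    img=cv2.resize(im["img"][y0:y1,x0:x1],None,fx=sc,fy=sc,interpolation=cv2.INTER_CUBIC)
    def pl(P,col):
        uv=((wproj(s,im,P)+.5-[x0,y0])*sc).astype(int); cv2.polylines(img,[uv.reshape(-1,1,2)],False,col,1)
    def seg(a,b,n=20): return [np.array(a)+(np.array(b)-np.array(a))*t for t in np.linspace(0,1,n)]
    z=.014; C=[(-.085,-.03,z),(.085,-.03,z),(.085,.215,z),(-.085,.215,z),(-.085,-.03,z)]
    for a,b in zip(C,C[1:]): pl(pw(q,seg(a,b)),(0,0,255))
    pl(pw(q,circ((0,.15,.05),.085)),(0,255,0))
    pl(circ((md[0],md[1],.05),.05),(255,0,0)); pl(circ((md[0],md[1],.076),.05),(255,0,0)); pl(circ((md[0],md[1],.076),.0425),(255,0,255))
    for h in (.024,-.006):
        c=circ((off,.15,0),.04); c[:,2]=h; pl(pw(q,armp(q[3],c)),(0,255,255))
    pl(pw(q,armp(q[3],seg((-.049,.265,.03),(.049,.265,.03)))),(255,255,0))
    pl(pw(q,seg((-.042,0,.07),(.042,0,.07))),(255,255,0))
    cv2.imwrite(f"pics/{name}.png",img)
E
python3 - <<'E'
from wov import *
s=arm.state(); im=arm.get_image("wrist"); pickle.dump((s,im),open("w2.pkl","wb")); print(s["t"],s["tool_pos"])
q,_=pickle.load(open("q.pkl","rb")); md=np.load("md.npy")
wdraw(s,im,q,md,.008,(150,0,420,200),2.9,"w2")
E
```

```text
3.95 [ 0.49282484 -0.06824041  0.29572056]
```

View pics/w2.png

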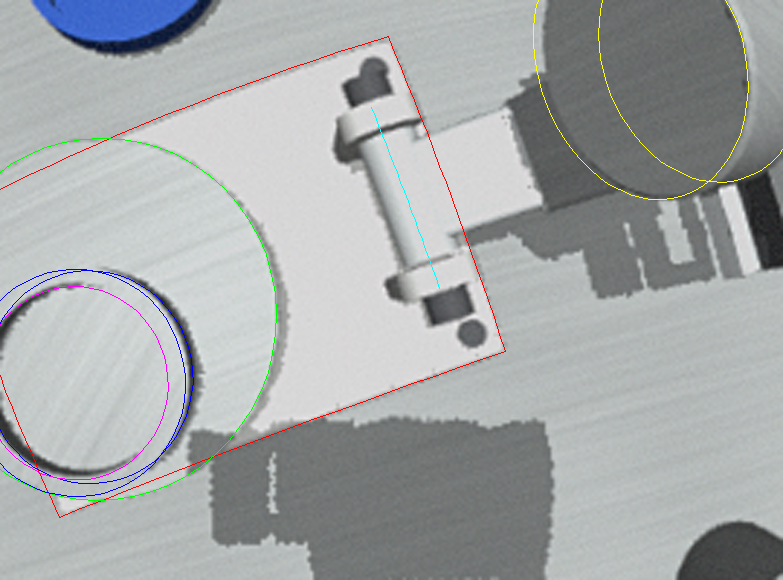

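```bash
cat > refine.py <<'E'
from wov import *
from scipy.ndimage import map_coordinates
def seg(a,b,n=40): return np.array([np.array(a)+(np.array(b)-np.array(a))*t for t in np.linspace(0.03,.97,n)])
def contours(x,which):
    q=x[:4]; off=x[4]; md=x[5:7]; L=[]
    z=.014; C=[(-.085,-.03,z),(.085,-.03,z),(.085,.215,z),(-.085,.215,z),(-.085,-.03,z)]
    if "base" in which:
        for a,b in zip(C,C[1:]): L.append(pw(q,seg(a,b)))
    if "plate" in which: L.append(pw(q,circ((0,.15,.05),.085)))
    if "mould" in which: L+= [circ((md[0],md[1],.076),.05),circ((md[0],md[1],.076),.0425)]
    if "die" in which:
        c=circ((off,.15,0),.04); c[:,2]=-.006; L.append(pw(q,armp(q[3],c)))
    return L
def edges(projf,g,x,which,w):
    obs=[]
    for li,P in enumerate(contours(x,which)):
        uv=projf(P); t=np.gradient(uv,axis=0); nrm=np.c_[-t[:,1],t[:,0]]/(np.linalg.norm(t,axis=1)[:,None]+1e-9)
        ss=np.arange(-w,w+.01,.25)
        for i in range(len(uv)):
            pp=uv[i]+ss[:,None]*nrm[i]
            if (pp<2).any() or (pp[:,0]>509).any() or (pp[:,1]>381).any(): continue
            v=map_coordinates(g,[pp[:,1],pp[:,0]],order=1); d=np.abs(np.gradient(v))
            k=d.argmax()
            if d[k]>2 and 2<k<len(ss)-3: obs.append((li,i,nrm[i],uv[i]+ss[k]*nrm[i]))
    return obs
def run(views,x0,which,free,ws=(6,4,3,2)):
    x=np.array(x0,float)
    for w in ws:
        O=[(pf,edges(pf,g,x,which,w)) for pf,g in views]
        def f(y):
            X=x.copy(); X[free]=y; r=[]
            C=contours(X,which)
            for pf,o in O:
                U=[pf(c) for c in C]
                r+=[n@(U[li][i]-e) for li,i,n,e in o]
            return np.array(r)
        s=least_squares(f,x[free],loss="soft_l1",f_scale=.5,x_scale=np.array([.01]*len(free)))
        x[free]=s.x
    return x,np.median(np.abs(s.fun)),len(s.fun)
def gray(im): return cv2.GaussianBlur(cv2.cvtColor(im["img"],cv2.COLOR_BGR2GRAY),(0,0),1).astype(float)
def wv(s,im): return (lambda P:wproj(s,im,P),gray(im))
def fv(im): return (lambda P:np.array([proj(im,p) for p in P]),gray(im))
def topress(x):
    d=x[5:7]-x[:2]; c,s=np.cos(x[2]),np.sin(x[2]); return np.array([c*d[0]+s*d[1],-s*d[0]+c*d[1]])
E
python3 - <<'E'
from refine import *
np.set_printoptions(precision=4,suppress=True)
q,_=pickle.load(open("q.pkl","rb")); md=np.load("md.npy"); x0=np.r_[q,.008,md]
w1=pickle.load(open("w1.pkl","rb"));w2=pickle.load(open("w2.pkl","rb")); ims=pickle.load(open("ims.pkl","rb"))
all_=["base","plate","mould","die"]; fr=list(range(7))
for nm,v,wh in (("w1",[wv(*w1)],["base","plate","mould"]),("w2",[wv(*w2)],all_),("w12",[wv(*w1),wv(*w2)],all_),("scene",[fv(ims["scene"])],all_),("side",[fv(ims["side"])],["base","plate","mould"]),("all",[wv(*w1),wv(*w2),fv(ims["scene"]),fv(ims["side"])],all_)):
    f=fr if "die" in wh else [0,1,2,5,6]
    x,m,n=run(v,x0,wh,f); print(nm,x,m,n,"press-frame mould",topress(x))
    if nm=="w12": xs=x
np.save("x.npy",xs)
wdraw(*w2,xs[:4],xs[5:],xs[4],(150,0,420,200),2.9,"w2b")
E
```

```text
w1 [ 0.6001 -0.1477  0.0753  1.9705  0.008   0.5646  0.0142] 0.4514432897009515 128 press-frame mould [-0.0232  0.1642]
w2 [ 0.5992 -0.1453  0.068   1.9749  0.0071  0.5647  0.013 ] 0.35809067391627175 166 press-frame mould [-0.0236  0.1603]
w12 [ 0.6001 -0.1465  0.0728  1.9644  0.0059  0.5647  0.0131] 0.3132170038069974 281 press-frame mould [-0.0237  0.1618]
scene [ 0.5989 -0.1512  0.0646  2.0413  0.0019  0.5685  0.0173] 0.46543079151010114 205 press-frame mould [-0.0195  0.1701]
side [ 0.5988 -0.1467  0.0712  1.9705  0.008   0.5649  0.0061] 0.3684464392148793 172 press-frame mould [-0.023   0.1548]
all [ 0.5995 -0.1469  0.0713  1.9721  0.0059  0.5646  0.0133] 0.40635871807096524 693 press-frame mould [-0.0234  0.1622]
```

View pics/w2b.png

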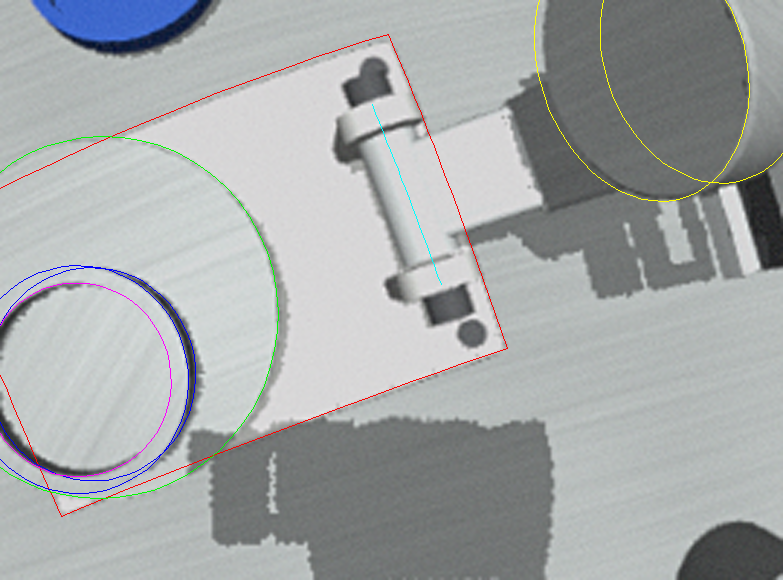

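```bash
python3 -c "
from plan import *
plan((.486,.037,.18),-.294); plan((.486,.037,.074),-.294)"
```

```text
t 4.0 pos [ 0.4924 -0.0664  0.2956] head -0.2893 tilt [-1.e-04  4.e-04 -1.e+00]
total cm [-3.56 -9.72 11.56] n 4 each [-0.89 -2.43  2.89] turn 0.005
t 4.0 pos [ 0.4924 -0.0664  0.2956] head -0.2893 tilt [-1.e-04  4.e-04 -1.e+00]
total cm [-3.56 -9.72 22.16] n 5 each [-0.71 -1.94  4.43] turn 0.005
```

Emit:
apply_moves([
  [[5.0, -1.2, -3.2, 3.5, 0, 0, 0], [5.0, -1.2, -3.2, 3.5, 0, 0, 0], [5.0, -1.15, -3.3, 4.0, 0, 0, 0], [5.0, 0, 0, 5.5, 0, 0, 0], [5.0, 0, 0, 5.0, 0, 0, 0]],
])

```text
t: 4.62
tool_pos: [0.4854, 0.04, 0.0795]
tool_rot: [-3.109, 0.445, -0.001]
contact_force: [-0.1, -0.7, -1.5]
opening: 0.05
```

Run:
```python
from refine import *
np.set_printoptions(precision=4,suppress=True)
from plan import plan
plan((.486,.037,.074),-.294)
s=arm.state(); im=arm.get_image("wrist"); pickle.dump((s,im),open("w3.pkl","wb")); x=np.load("x.npy"); print(s["contact_force"])
wdraw(s,im,x[:4],x[5:],x[4],(100,0,400,260),2.6,"w3")
```

```text
t 4.625 pos [0.4854 0.04   0.0795] head -0.2842 tilt [ 0.0007  0.0006 -1.    ]
total cm [0.14 0.28 0.55] n 1 each [0.14 0.28 0.55] turn 0.01
[-0.1274 -0.7016 -1.5129]
```

View pics/w3.png

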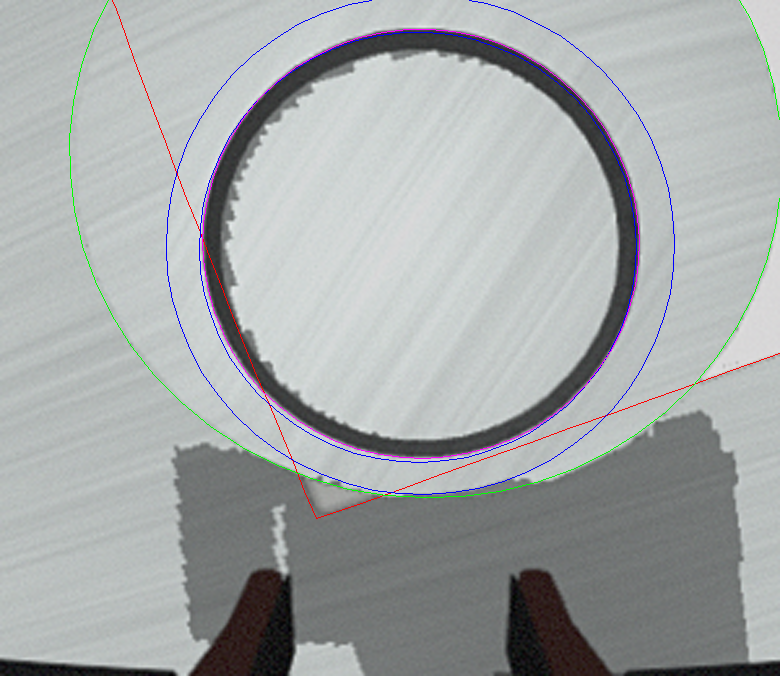

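Emit:
apply_moves([
  [[5.0, 0.5, 0.28, 0.55, 0, 0, 0.01], [5.0, 0.8, 0, 0, 0, 0, 0], [5.0, 0.4, 0, 0, 0, 0, 0], [5.0, 0.3, 0, 0, 0, 0, 0], [5.0, 0.3, 0, 0, 0, 0, 0]],
])

```text
t: 5.3
tool_pos: [0.5077, 0.0284, 0.0759]
tool_rot: [-3.106, 0.467, -0.002]
contact_force: [-0.3, -0.6, 0.0]
opening: 0.0499
```

```bash
python3 -c "
from plan import *
plan((.545,.019,.074),-.294)"
```

```text
t 5.3 pos [0.5077 0.0284 0.0759] head -0.2985 tilt [ 0.0012  0.     -1.    ]
total cm [ 3.84 -0.2   0.19] n 1 each [ 3.84 -0.2   0.19] turn -0.004
```

Emit:
apply_moves([
  [[5.0, 0.4, -0.1, 0.1, 0, 0, 0], [5.0, 0.4, -0.1, 0.1, 0, 0, 0], [5.0, 0.4, 0, 0, 0, 0, 0], [5.0, 0.4, 0, 0, 0, 0, 0], [5.0, 0.4, 0, 0, 0, 0, 0]],
])

```text
t: 5.92
tool_pos: [0.5236, 0.0252, 0.0726]
tool_rot: [-3.107, 0.467, 0.01]
contact_force: [-6.2, 1.1, 6.1]
opening: 0.0505
```

Emit:
apply_moves([
  [[5.0, 0.4, 0, 0, 0, 0, 0], [5.0, 0.4, 0, 0, 0, 0, 0], [5.0, 0.4, 0, 0, 0, 0, 0], [5.0, 0.3, 0, 0, 0, 0, 0], [5.0, 0.1, 0, 0, 0, 0, 0]],
])

```text
t: 6.55
tool_pos: [0.5393, 0.0205, 0.0726]
tool_rot: [-3.107, 0.467, 0.009]
contact_force: [-6.5, 2.0, 5.5]
opening: 0.0501
```

Run:
```python
from refine import *
np.set_printoptions(precision=4,suppress=True)
s=arm.state(); im=arm.get_image("wrist"); pickle.dump((s,im),open("w4.pkl","wb")); x=np.load("x.npy"); print(s["t"],s["tool_pos"],s["contact_force"])
d=R.from_rotvec(s["tool_rot"]).apply([1,0,0]); x[5:7]=(np.array(s["tool_pos"])+.0534*d)[:2]; print(x)
y,m,n=run([wv(s,im)],x,["plate","mould"],[0,1,5,6],(8,5,3,2)); print(y,m,n,topress(y), "with x press",topress(np.r_[x[:5],y[5:]]))
wdraw(s,im,x[:4],y[5:],x[4],(100,0,400,260),2.6,"w4")
```

```text
6.55 [0.5393 0.0205 0.0726] [-6.5224  2.0417  5.5369]
[ 0.6001 -0.1465  0.0728  1.9644  0.0059  0.5903  0.0048]
[ 0.5994 -0.1465  0.0728  1.9644  0.0059  0.5907  0.0052] 0.22397892742344827 94 [0.0024 0.1519] with x press [0.0017 0.152 ]
```

View pics/w4.png

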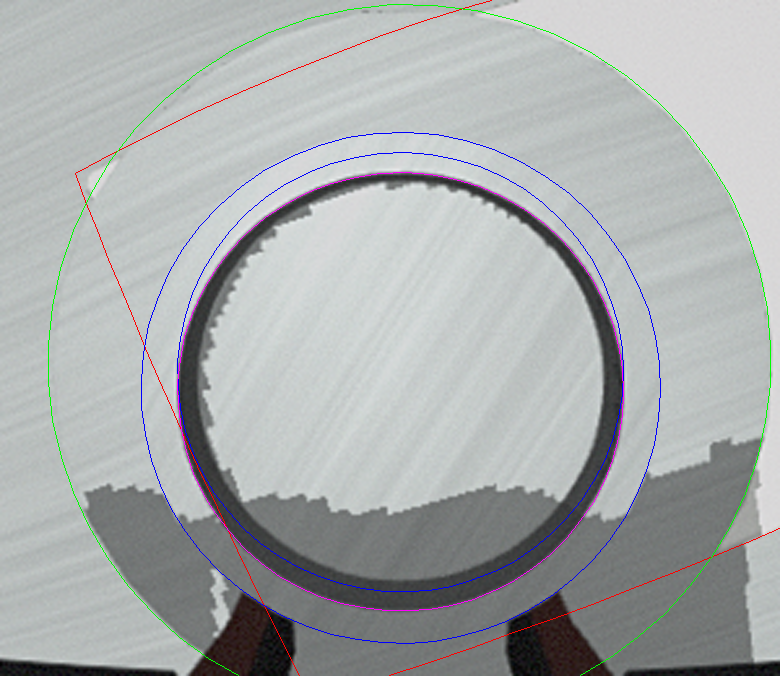

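Emit:
apply_moves([
  [[5.0, -0.3, 0, -0.1, 0, 0, 0], [5.0, 0, 0, -0.25, 0, 0, 0], [5.0, 0.3, 0, 0, 0, 0, 0], [5.0, 0.3, 0, 0, 0, 0, 0], [5.0, 0.15, 0, 0, 0, 0, 0]],
])

```text
t: 7.22
tool_pos: [0.5449, 0.0189, 0.0765]
tool_rot: [-3.106, 0.467, 0.005]
contact_force: [-5.8, 1.3, 4.4]
opening: 0.0501
```

```bash
cat > look.py <<'E'
from refine import *
import sys
np.set_printoptions(precision=4,suppress=True)
name=sys.argv[1]
s=arm.state(); im=arm.get_image("wrist"); pickle.dump((s,im),open(name+".pkl","wb")); x=np.load("x.npy"); print(s["t"],s["tool_pos"],s["contact_force"])
d=R.from_rotvec(s["tool_rot"]).apply([1,0,0]); x[5:7]=(np.array(s["tool_pos"])+.0534*d)[:2]; print("V",topress(x))
y,m,n=run([wv(s,im)],x,["plate","mould"],[0,1,5,6],(8,5,3,2)); print(y,m,n,topress(y), "with x press",topress(np.r_[x[:5],y[5:]]))
E
python3 look.py w5
```

```text
7.225 [0.5449 0.0189 0.0765] [-5.8438  1.2889  4.4252]
V [0.0068 0.1496]
[ 0.5993 -0.1466  0.0728  1.9644  0.0059  0.5964  0.0036] 0.22498930532462777 95 [0.008 0.15 ] with x press [0.0072 0.15  ]
```

Emit:
apply_moves([
  [[5.0, -0.8, 0, -0.2, 0, 0, 0], [5.0, -3, 0, 0, 0, 0, 0], [5.0, 0, 0, -5, 0, 0, -0.1], [4.0, 0, 0, -6, 0, 0, -0.14], [4.0, 0, 0, -6, 0, 0, -0.13]],
])

```text
t: 7.9
tool_pos: [0.5103, 0.0297, 0.2509]
tool_rot: [3.139, 0.12, 0.003]
contact_force: [1.0, -0.3, -0.9]
opening: 0.0401
```

```bash
python3 -c "
from plan import *
plan((.609,-.276,.40),.0728)"
```

```text
t 7.9 pos [0.5103 0.0297 0.2509] head 0.0762 tilt [ 1.7e-03 -1.0e-04 -1.0e+00]
total cm [  7.54  31.23 -14.89] n 8 each [ 0.94  3.9  -1.86] turn 0.003
```

Emit:
apply_moves([
  [[4.0, 0.9, 3.5, -5, 0, 0, 0], [4.0, 0.9, 3.5, -5, 0, 0, 0], [4.0, 0.9, 3.5, -4.9, 0, 0, 0], [4.0, 1.0, 4.2, 0, 0, 0, 0], [4.0, 1.0, 4.2, 0, 0, 0, 0]],
])

```text
t: 8.52
tool_pos: [0.5715, -0.1569, 0.3992]
tool_rot: [3.138, 0.113, 0.006]
contact_force: [0.1, -0.1, -0.3]
opening: 0.04
```

Emit:
apply_moves([
  [[4.0, 0.9, 4.1, 0, 0, 0, 0], [4.0, 0.95, 4.1, 0, 0, 0, 0], [4.0, 0.95, 4.1, 0, 0, 0, 0], [4.0, 0, 0, 0, 0, 0, 0]],
])

```text
t: 9.02
tool_pos: [0.6078, -0.2791, 0.3968]
tool_rot: [3.139, 0.108, 0.0]
contact_force: [0.4, 1.1, 0.1]
opening: 0.0397
```

```bash
cat > look2.py <<'E'
from wov import *
import sys
from plan import plan
np.set_printoptions(precision=4,suppress=True)
x=np.load("x.npy")
b=pw(x[:4],armp(x[3],(0,.265,.03)))[0]; print("bar",b)
plan(b,.0728)
s=arm.state(); im=arm.get_image("wrist"); pickle.dump((s,im),open(sys.argv[1]+".pkl","wb"))
wdraw(s,im,x[:4],(.5964,.0036),.0072,(0,0,512,384),1.5,sys.argv[1])
E
python3 look2.py w6
```

```text
bar [ 0.6095 -0.2755  0.3032]
t 9.025 pos [ 0.6078 -0.2791  0.3968] head 0.0687 tilt [ 0.0003 -0.0009 -1.    ]
total cm [ 0.19 -0.35  9.36] n 2 each [ 0.1  -0.18  4.68] turn -0.004
```

View pics/w6.png

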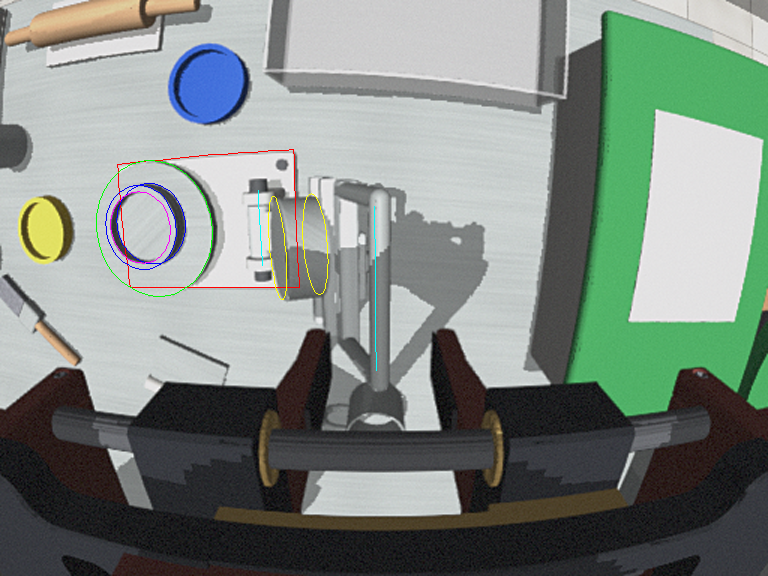

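Emit:
apply_moves([
  [[4.0, 0.1, 0, 4.0, 0, 0, 0], [4.0, 0.1, 0, 3.5, 0, 0, 0], [4.0, 0, 0, 1.9, 0, 0, 0], [2.4, 0, 0, 0, 0, 0, 0], [2.4, 0, 0, 0, 0, 0, 0]],
], newtons=5)

```text
t: 9.7
tool_pos: [0.6098, -0.2754, 0.3051]
tool_rot: [3.139, 0.114, 0.003]
contact_force: [0.4, 0.3, -0.1]
opening: 0.0251
```

Run:
```python
from fit import *
from plan import plan
np.set_printoptions(precision=4,suppress=True)
x=np.load("x.npy"); plan(pw(x[:4],armp(x[3],(0,.265,.03)))[0],.0728); print(arm.state()["opening"],arm.state()["contact_force"])
for th in np.arange(1.95,.2,-.15): print(round(th,2),armp(th,(0,.265,.03))[0],pw(x[:4],armp(th,(0,.265,.03)))[0])
```

```text
t 9.7 pos [ 0.6098 -0.2754  0.3051] head 0.0726 tilt [ 0.0018 -0.0007 -1.    ]
total cm [-0.03  0.01  0.19] n 1 each [-0.03  0.01  0.19] turn -0.0
0.02505568792180309 [ 0.4325  0.2985 -0.0563]
1.95 [ 0.     -0.126   0.3051] [ 0.6092 -0.2722  0.3051]
1.8 [ 0.     -0.0894  0.3213] [ 0.6066 -0.2357  0.3213]
1.65 [ 0.     -0.0509  0.3318] [ 0.6038 -0.1973  0.3318]
1.5 [ 0.     -0.0112  0.3365] [ 0.6009 -0.1577  0.3365]
1.35 [0.     0.0288 0.3351] [ 0.598  -0.1178  0.3351]
1.2 [0.     0.0681 0.3279] [ 0.5951 -0.0786  0.3279]
1.05 [0.     0.1058 0.3148] [ 0.5924 -0.041   0.3148]
0.9 [0.     0.1412 0.2962] [ 0.5898 -0.0057  0.2962]
0.75 [0.     0.1734 0.2726] [0.5874 0.0265 0.2726]
0.6 [0.     0.2018 0.2444] [0.5854 0.0547 0.2444]
0.45 [0.     0.2256 0.2123] [0.5837 0.0784 0.2123]
0.3 [0.     0.2443 0.177 ] [0.5823 0.0971 0.177 ]
```

Emit:
apply_moves([
  [[2.4, 0, -1.83, -0.8, 0, 0, 0], [2.4, 0, -1.83, -0.8, 0, 0, 0], [2.4, 0, -1.92, -0.5, 0, 0, 0], [2.4, 0, -1.92, -0.5, 0, 0, 0], [2.4, 0, -1.98, -0.25, 0, 0, 0]],
])

```text
t: 10.32
tool_pos: [0.6039, -0.1823, 0.3358]
tool_rot: [3.135, 0.112, 0.009]
contact_force: [0.1, -4.5, 4.5]
opening: 0.0241
```

Emit:
apply_moves([
  [[2.4, 0, -1.98, -0.25, 0, 0, 0], [2.4, 0, -2.0, 0.1, 0, 0, 0], [2.4, 0, -2.0, 0.1, 0, 0, 0], [2.4, 0, -1.97, 0.36, 0, 0, 0], [2.4, 0, -1.97, 0.36, 0, 0, 0]],
])

```text
t: 10.95
tool_pos: [0.5949, -0.0809, 0.3247]
tool_rot: [-3.139, -0.113, 0.002]
contact_force: [2.2, -3.1, 0.9]
opening: 0.0245
```

Emit:
apply_moves([
  [[2.4, 0, -1.88, 0.65, 0, 0, 0], [2.4, 0, -1.88, 0.65, 0, 0, 0], [2.4, 0, -1.77, 0.93, 0, 0, 0], [2.4, 0, -1.77, 0.93, 0, 0, 0], [2.4, 0, 0, 0, 0, 0, 0]],
])

```text
t: 11.58
tool_pos: [0.5889, -0.0077, 0.2924]
tool_rot: [-3.138, -0.115, 0.005]
contact_force: [1.1, 0.6, 0.2]
opening: 0.024
```

Run:
```python
from h import *
import pickle
s=arm.state(); print(s["t"],s["tool_pos"],s["contact_force"])
im=arm.get_image("side"); a=cv2.resize(im["img"][180:384,180:440],None,fx=2.9,fy=2.9); cv2.imwrite("pics/s1.png",a); pickle.dump(im,open("s1.pkl","wb"))
```

```text
11.575 [ 0.58886101 -0.00765702  0.29238764] [1.09430823 0.60432337 0.21462956]
```

View pics/s1.png

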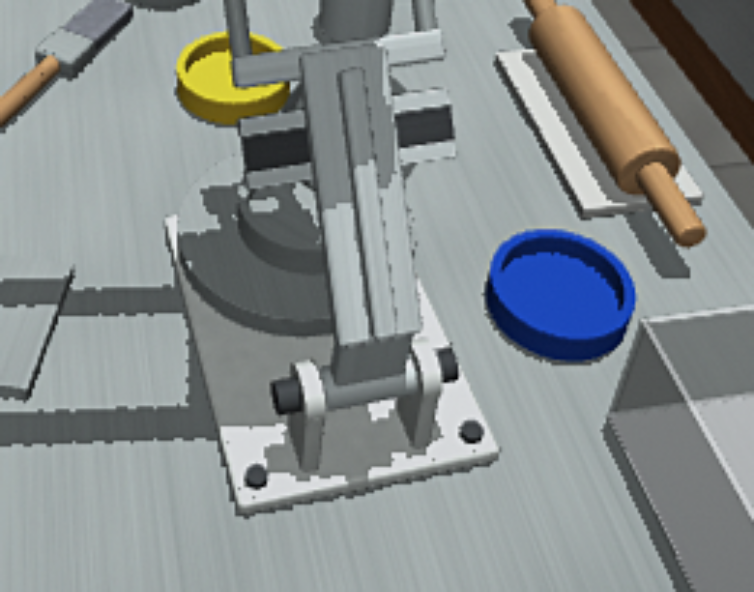

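Emit:
apply_moves([
  [[2.4, 0, -1.61, 1.1, 0, 0, 0], [2.4, 0, -1.61, 1.1, 0, 0, 0], [2.4, 0, -1.42, 1.4, 0, 0, 0], [2.4, 0, -1.42, 1.4, 0, 0, 0], [2.4, 0, -1.2, 1.6, 0, 0, 0]],
])

```text
t: 12.25
tool_pos: [0.5845, 0.0639, 0.2267]
tool_rot: [-3.139, -0.113, 0.001]
contact_force: [-0.5, -1.5, 0.7]
opening: 0.024
```

Emit:
apply_moves([
  [[2.4, 0, -1.2, 1.6, 0, 0, 0], [2.4, 0, -1.1, 1.8, 0, 0, 0], [2.4, 0, -0.8, 1.7, 0, 0, 0], [2.4, 0, 0, 0, 0, 0, 0]],
])

```text
t: 12.75
tool_pos: [0.581, 0.0945, 0.1749]
tool_rot: [-3.139, -0.114, 0.006]
contact_force: [-0.1, -1.3, -0.4]
opening: 0.0238
```

Run:
```python
from h import *
import pickle
s=arm.state(); print(s["t"],s["tool_pos"],s["contact_force"])
im=arm.get_image("scene"); a=cv2.resize(im["img"][90:250,120:320],None,fx=3.6,fy=3.6,interpolation=cv2.INTER_CUBIC); cv2.imwrite("pics/s2.png",a); pickle.dump(im,open("s2.pkl","wb"))
```

```text
12.75 [0.5810474  0.09453183 0.17489049] [-0.11767747 -1.34381033 -0.38708785]
```

View pics/s2.png

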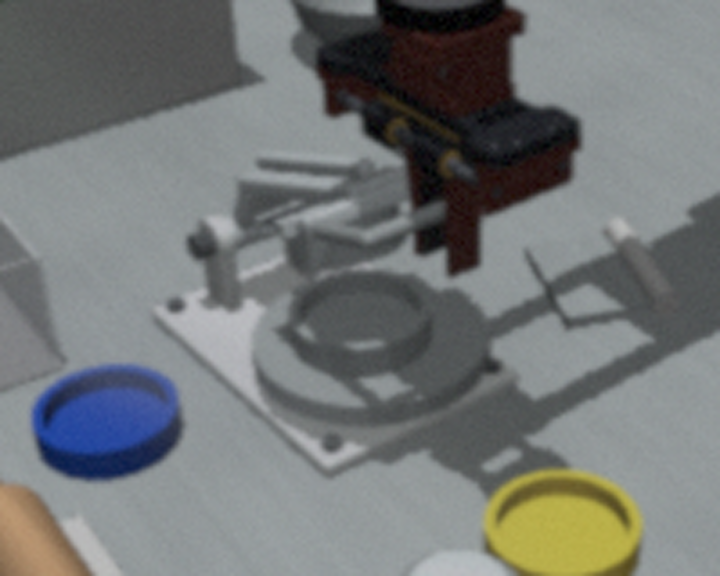

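Emit:
apply_moves([
  [[3.5, 0, -0.4, -2.5, 0, 0, 0], [3.5, 0, -0.4, -5, 0, 0, 0], [3.5, -2, -5, -2.5, 0, 0, 0], [3.5, -2, -5, 2, -0.1, 0, 0], [3.5, -2, -5, 3, -0.1, 0, 0]],
])

```text
t: 13.42
tool_pos: [0.5135, 0.2453, 0.2248]
tool_rot: [2.94, 0.102, 0.022]
contact_force: [-0.4, 1.1, -1.2]
opening: 0.0351
```

Emit:
apply_moves([
  [[3.5, 0, -2, 1, -0.1, 0, 0], [3.5, 0, 0, 0, 0, 0, 0], [3.5, 0, 0, 0, 0, 0, 0]],
])

```text
t: 13.8
tool_pos: [0.511, 0.2611, 0.209]
tool_rot: [2.841, 0.102, 0.016]
contact_force: [0.6, -1.4, 0.2]
opening: 0.0348
```

```bash
cat > look3.py <<'E'
from wov import *
import sys
np.set_printoptions(precision=4,suppress=True)
nm=sys.argv[1]; th=float(sys.argv[2])
x=np.load("x.npy"); x[3]=th
s=arm.state(); im=arm.get_image("wrist"); sc=arm.get_image("scene"); pickle.dump((s,im,sc),open(nm+".pkl","wb")); print(s["t"],s["tool_pos"],s["tool_rot"],s["contact_force"])
wdraw(s,im,x[:4],(.5964,.0036),.0072,(0,0,512,384),1.5,nm)
E
python3 look3.py w7 .32
```

```text
13.8 [0.511  0.2611 0.209 ] [2.8413 0.1017 0.0165] [ 0.5839 -1.4369  0.2208]
```

View pics/w7.png

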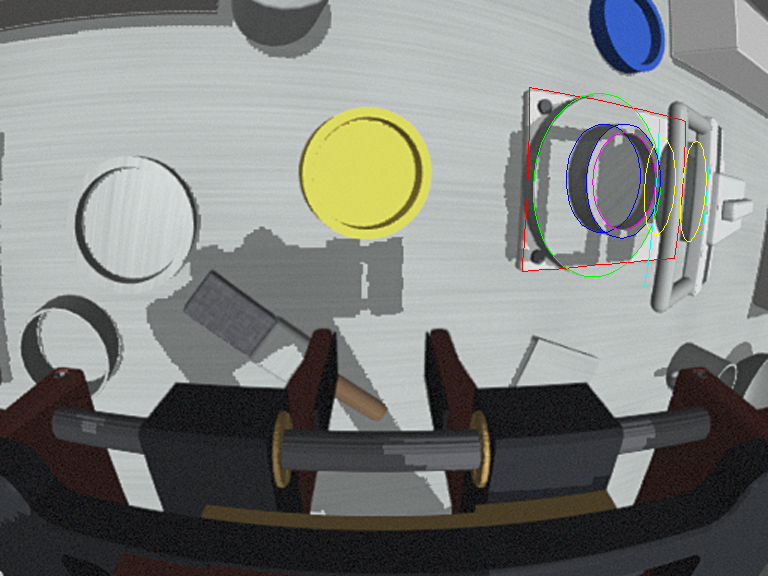

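Run:
```python
from ov import *
s,w,im=pickle.load(open("w7.pkl","rb")); x=np.load("x.npy"); q=x[:4].copy()
for th in (.40,):
    q[3]=th; draw(im,q,(.5964,.0036),.0072,(150,120,270,225),6,"s3")
```

```text
(no output)
```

View pics/s3.png

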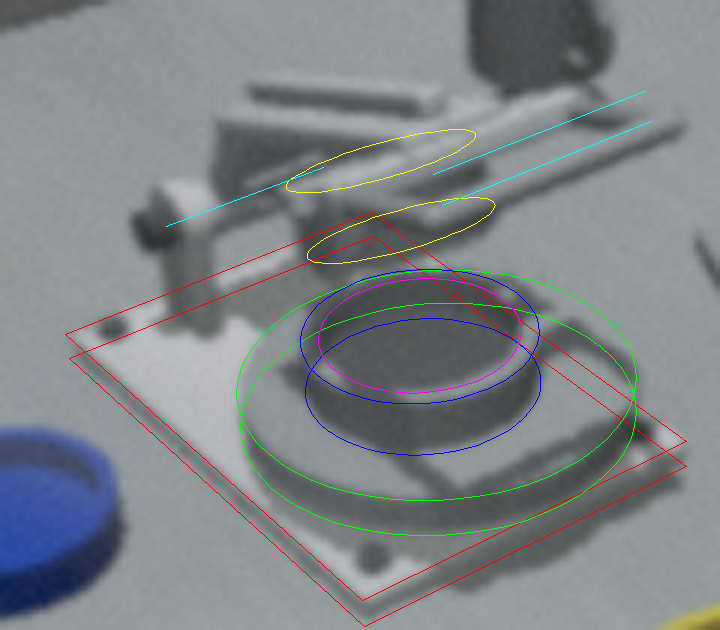

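Emit:
apply_moves([
  [[0, 0, 0, -3, 0.1, 0, 0], [0, 0, 0, -3, 0.1, 0, 0], [0, 0, 0, 0, 0.1, 0, 0]],
])

```text
t: 14.28
tool_pos: [0.512, 0.2757, 0.2706]
tool_rot: [-3.133, -0.11, -0.012]
contact_force: [-0.3, 0.6, -0.4]
opening: 0.0088
```

```bash
python3 -c "
from plan import *
plan((.582,.097,.25),.0728)"
```

```text
t 14.275 pos [0.512  0.2757 0.2706] head 0.0699 tilt [ 0.0073  0.0065 -1.    ]
total cm [ 5.72 18.33  2.  ] n 4 each [1.43 4.58 0.5 ] turn -0.003
```

Emit:
apply_moves([
  [[0, 1.43, 4.58, 0.4, 0, 0, 0], [0, 1.43, 4.58, 0.4, 0, 0, 0], [0, 1.43, 4.58, 0.4, 0, 0, 0], [0, 1.43, 4.58, 0.6, 0, 0, 0], [0, 0, 0, 0, 0, 0, 0]],
])

```text
t: 14.9
tool_pos: [0.5808, 0.0927, 0.2491]
tool_rot: [3.139, 0.102, 0.003]
contact_force: [-0.6, 0.2, -0.5]
opening: 0.0006
```

```bash
python3 look3.py w8 .34; python3 -c "
from plan import *
plan((.582,.1,.205),.0728)"
```

```text
14.9 [0.5808 0.0927 0.2491] [3.1394 0.1023 0.0028] [-0.5704  0.2445 -0.4709]
t 15.0 pos [0.5797 0.096  0.2491] head 0.0683 tilt [ 1.e-03  9.e-04 -1.e+00]
total cm [ 0.25 -0.38  4.41] n 1 each [ 0.25 -0.38  4.41] turn -0.005
```

View pics/w8.png

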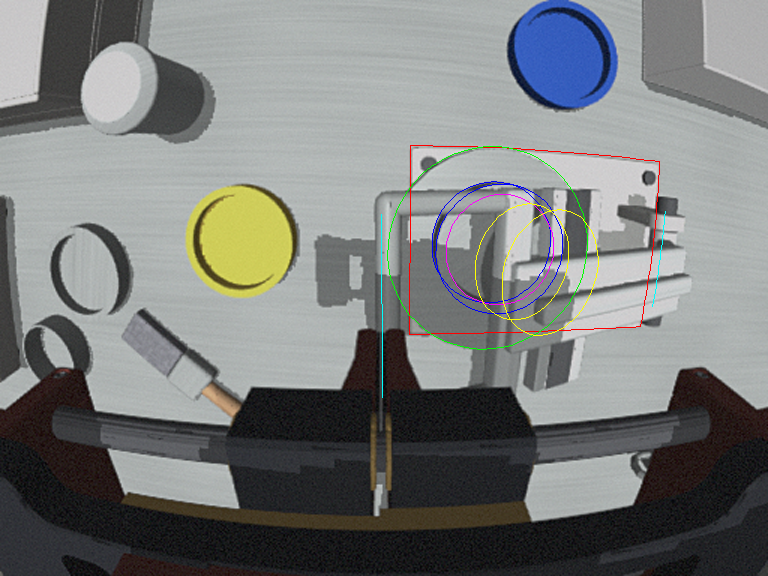

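Emit:
apply_moves([
  [[0, 0.2, -0.1, 3.0, 0, 0, 0], [0, 0, -0.1, 1.0, 0, 0, 0], [0, 0, -0.2, 0.8, 0, 0, 0], [0, 0, -0.3, 0.8, 0, 0, 0], [0, 0, -0.3, 0.8, 0, 0, 0]],
])

```text
t: 15.62
tool_pos: [0.58, 0.1117, 0.1856]
tool_rot: [-3.134, -0.113, -0.0]
contact_force: [-2.3, 11.4, 6.1]
opening: 0.0009
```

Emit:
apply_moves([
  [[0, 0, -0.2, 0.8, 0, 0, 0], [0, 0, -0.2, 0.8, 0, 0, 0], [0, 0, 0, 0.4, 0, 0, 0], [0, 0, 0, 0, 0, 0, 0]],
])

```text
t: 16.12
tool_pos: [0.5803, 0.1125, 0.1648]
tool_rot: [-3.139, -0.115, -0.0]
contact_force: [0.2, -0.4, 0.1]
opening: 0.0
```

Run:
```python
from ov import *
s=arm.state(); print(s["t"],s["tool_pos"],s["contact_force"])
im=arm.get_image("scene"); im2=arm.get_image("side"); pickle.dump((im,im2),open("s4.pkl","wb")); x=np.load("x.npy"); q=x[:4].copy(); q[3]=.16
cv2.imwrite("pics/s4raw.png",cv2.resize(im["img"][120:225,150:270],None,fx=6,fy=5.6,interpolation=cv2.INTER_CUBIC))
draw(im,q,(.5964,.0036),.0072,(150,120,270,225),6,"s4"); draw(im2,q,(.5964,.0036),.0072,(220,215,350,350),5,"s5")
```

```text
16.125 [0.58026825 0.11251084 0.16483271] [ 0.20717648 -0.43918127  0.08131201]
```

View pics/s4.png

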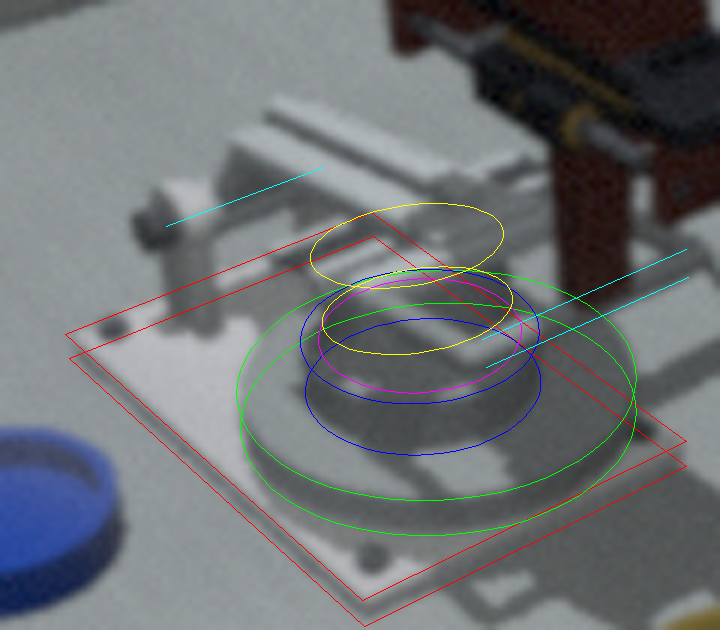

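View pics/s4raw.png

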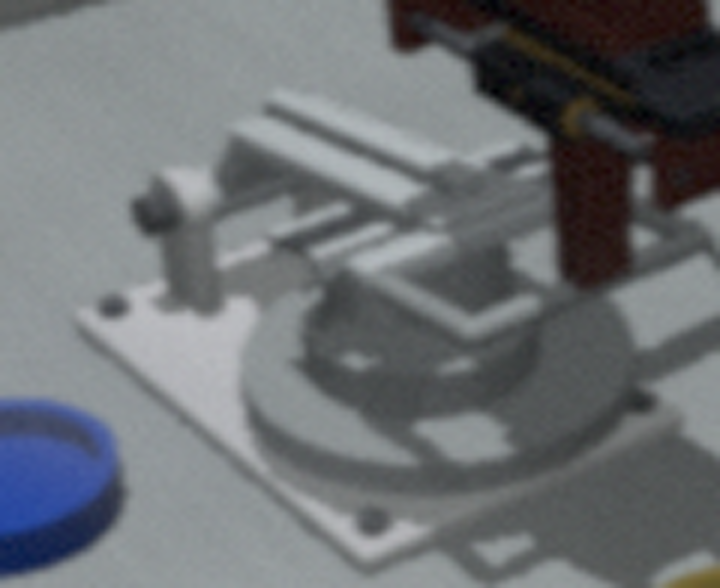

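View pics/s5.png

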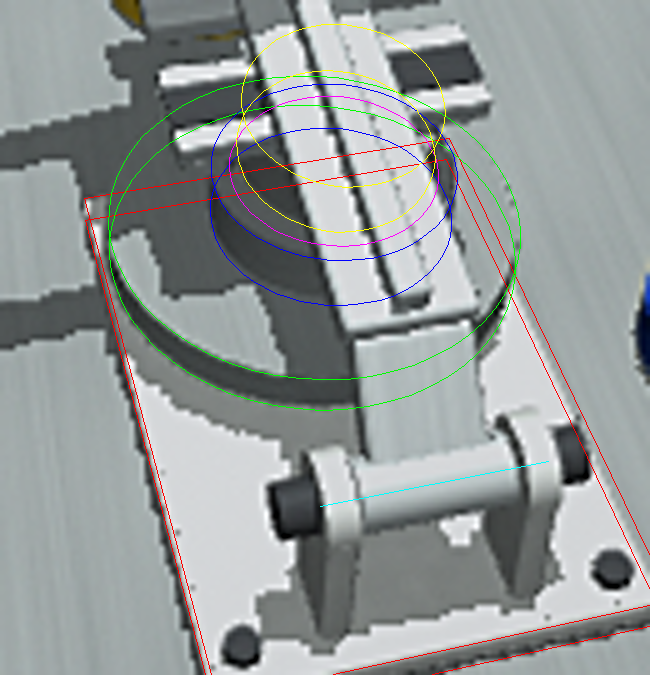

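Run:
```python
from ov import *
im,im2=pickle.load(open("s4.pkl","rb"))
def enh(a,f): 
    a=cv2.resize(a,None,fx=f,fy=f,interpolation=cv2.INTER_CUBIC).astype(float); return np.clip((a/255)**.55*255,0,255).astype(np.uint8)
a=enh(im["img"][155:205,190:250],11); b=enh(im2["img"][225:285,255:320],10)
cv2.imwrite("pics/e1.png",a);cv2.imwrite("pics/e2.png",b)
```

```text
(no output)
```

View pics/e1.png

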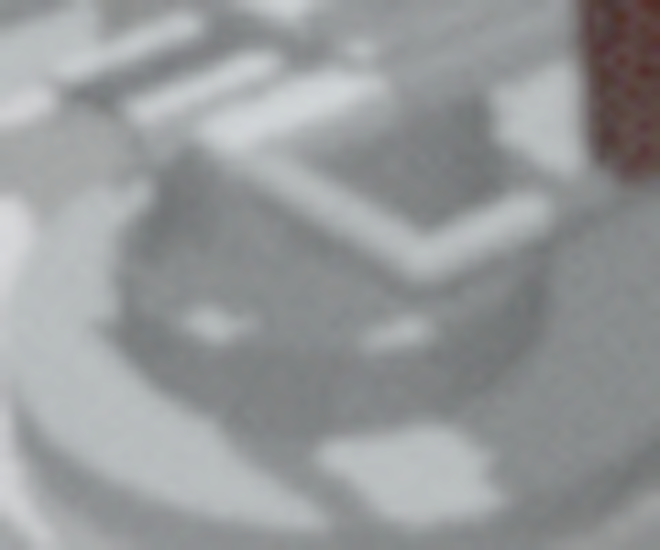

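View pics/e2.png

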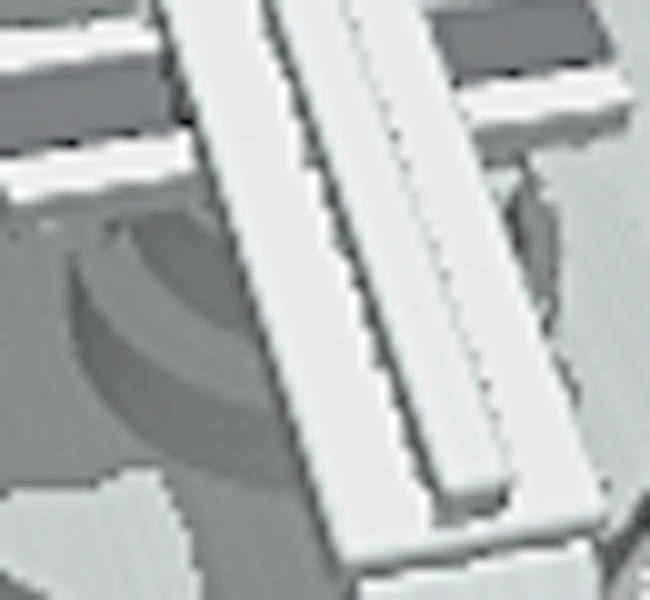

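Emit:
apply_moves([
  [[0, 0, 0, -4, 0, 0, 0], [0, -3.5, 0, -4, 0, 0, 0], [0, -5, 2, 0, 0, 0, 0], [0, -5, 3, 0, 0, 0, 0], [0, -1.5, 5, 0, 0, 0, 0]],
])

```text
t: 16.85
tool_pos: [0.4346, 0.001, 0.2444]
tool_rot: [-3.139, -0.116, 0.002]
contact_force: [0.8, -0.8, 0.6]
opening: 0.0001
```

Emit:
apply_moves([
  [[0, 0, 5, 2, 0, 0, 0], [0, 0, 5, 2, 0, 0, 0], [0, 0, 3.5, 2, 0, 0, 0], [0, 0, 0, 0, 0, 0, 0]],
])

```text
t: 17.35
tool_pos: [0.447, -0.1356, 0.1833]
tool_rot: [-3.139, -0.107, 0.003]
contact_force: [-0.0, -0.1, -0.6]
opening: 0.0001
```

```bash
python3 look3.py w9 .15
```

```text
17.35 [ 0.447  -0.1356  0.1833] [-3.1394 -0.107   0.0034] [-0.0453 -0.0866 -0.559 ]
```

View pics/w9.png

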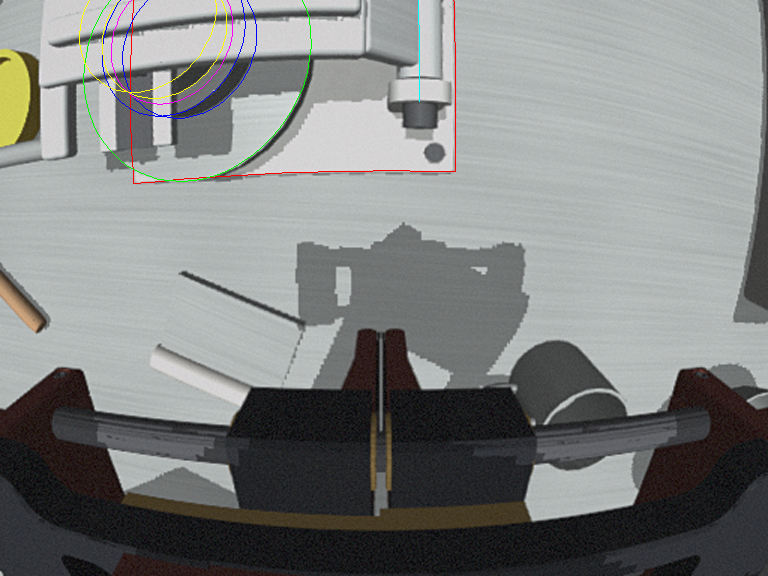

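Run:
```python
from wov import *
s,im,sc=pickle.load(open("w9.pkl","rb"))
a=im["img"][0:125,30:215]; a=cv2.resize(a,None,fx=4.2,fy=4.2,interpolation=cv2.INTER_CUBIC).astype(float); cv2.imwrite("pics/e3.png",((a/255)**.6*255).astype(np.uint8))
x=np.load("x.npy"); q=x[:4].copy(); q[3]=.13
wdraw(s,im,q,(.5964,.0036),.0072,(30,0,215,125),4.2,"e4")
```

```text
(no output)
```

View pics/e3.png

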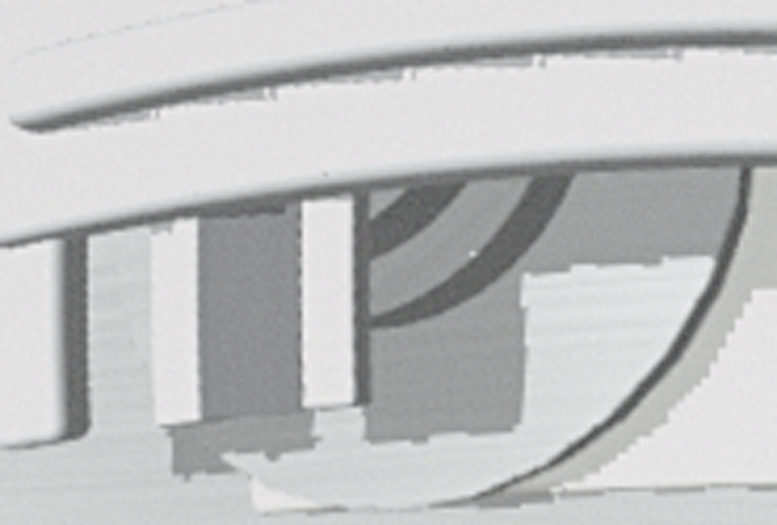

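View pics/e4.png

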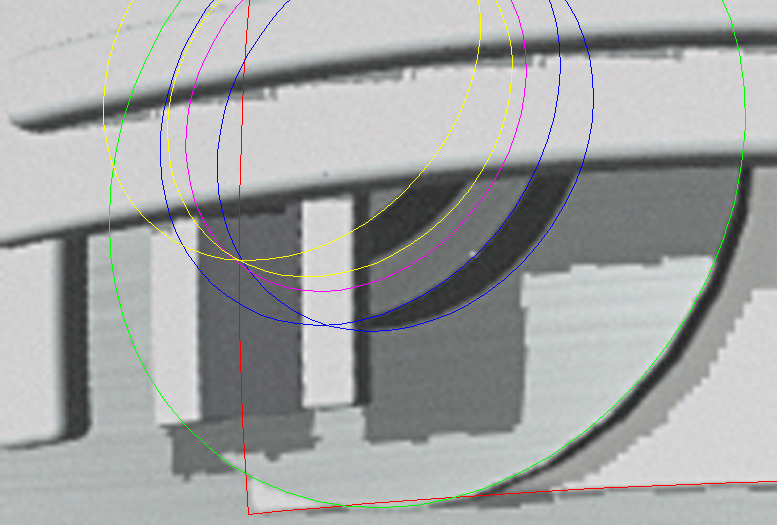

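Run:
```python
from refine import *
np.set_printoptions(precision=4,suppress=True)
s,im,sc=pickle.load(open("w9.pkl","rb")); g=gray(im)
x=np.load("x.npy"); x[5:7]=(.5964,.0036)
y,m,n=run([wv(s,im)],x,["plate"],[0,1],(6,4,3)); print("plate-only press shift",y[:2]-x[:2],m,n)
# trace dark band lower boundary: for cols 119..139 scan rows
pts=[]
for c in np.arange(119,139,1.0):
    r=np.arange(40,66,.25); v=map_coordinates(g,[r,np.full_like(r,c)],order=1); d=np.gradient(v); k=d.argmax(); pts.append((c,r[k],d[k]))
pts=np.array(pts); print(pts[::3])
P=pts[pts[:,2]>3][:,:2]
for th in (.12,.14,.15,.16,.17):
  for base in (x,y):
    def f(o):
        c=circ((o[0],.15,0),.04,720); c[:,2]=-.006; uv=wproj(s,im,pw(np.r_[base[:3],th],armp(th,c))); uv=uv.astype(np.float32).reshape(-1,1,2)
        return [cv2.pointPolygonTest(uv,tuple(map(float,p)),True) for p in P]
    r=least_squares(f,[.007],diff_step=1e-2,loss="soft_l1"); print(th,r.x,np.round(np.std(r.fun),2),np.round(f(r.x)[::4],2))
```

```text
plate-only press shift [-0.     -0.0008] 0.3177654608569216 21
[[119.    60.25   4.25]
 [122.    59.25   4.75]
 [125.    57.25   4.5 ]
 [128.    55.25   4.25]
 [131.    53.25   4.25]
 [134.    50.25   4.  ]
 [137.    47.25   3.75]]
0.12 [0.0093] 0.44 [-0.02 -0.74 -0.07  0.13  0.6 ]
0.12 [0.0097] 0.57 [-0.22 -0.86 -0.09  0.21  0.78]
0.14 [0.0083] 0.34 [ 0.18 -0.63 -0.05  0.06  0.43]
0.14 [0.0088] 0.45 [-0.03 -0.75 -0.07  0.13  0.61]
0.15 [0.0078] 0.29 [ 0.27 -0.57 -0.04  0.03  0.36]
0.15 [0.0083] 0.4 [ 0.07 -0.7  -0.07  0.1   0.54]
0.16 [0.0074] 0.26 [ 0.37 -0.52 -0.03 -0.    0.28]
0.16 [0.0079] 0.35 [ 0.16 -0.64 -0.06  0.06  0.46]
0.17 [0.0069] 0.24 [ 0.46 -0.46 -0.02 -0.03  0.21]
0.17 [0.0074] 0.31 [ 0.25 -0.59 -0.05  0.03  0.39]
```

Emit:
apply_moves([
  [[0, 0, -4, -4, 0, 0, 0], [0, 0, -5, -3, 0, 0, 0], [0, 1, -5, 0, 0, 0, 0], [0, 3, -5, 0, 0, 0, 0], [0, 4, -5, 0, 0, 0, 0]],
])

```text
t: 18.08
tool_pos: [0.509, 0.1134, 0.2558]
tool_rot: [-3.139, -0.116, -0.003]
contact_force: [0.9, -0.7, -0.4]
opening: 0.0004
```

```bash
python3 -c "
from plan import *
plan((.581,.112,.17),.0728)"
```

```text
t 18.075 pos [0.509  0.1134 0.2558] head 0.0738 tilt [ 1.7e-03  1.0e-04 -1.0e+00]
total cm [7.16 0.67 8.6 ] n 3 each [2.39 0.22 2.87] turn 0.001
```

Emit:
apply_moves([
  [[0, 3.6, 0.3, 0, 0, 0, 0], [0, 3.6, 0.2, 1.5, 0, 0, 0], [0, 0, 0, 4.0, 0, 0, 0], [0, 0, 0, 2.6, 0, 0, 0], [0, 0, 0, 0, 0, 0, 0]],
])

```text
t: 18.7
tool_pos: [0.5795, 0.1117, 0.1722]
tool_rot: [-3.139, -0.115, 0.007]
contact_force: [-1.2, 0.3, 0.3]
opening: 0.0004
```

Emit:
apply_moves([
  [[0, 0, 0, 0.5, 0, 0, 0], [0, 0, -0.1, 0.4, 0, 0, 0], [0, 0, -0.1, 0.4, 0, 0, 0]],
])

```text
t: 19.08
tool_pos: [0.5823, 0.1129, 0.1613]
tool_rot: [-3.139, -0.113, -0.004]
contact_force: [0.1, 2.5, 2.7]
opening: 0.0004
```

Emit:
apply_moves([
  [[0, 0, -0.05, 0.3, 0, 0, 0], [0, 0, -0.05, 0.3, 0, 0, 0], [0, 0, -0.05, 0.3, 0, 0, 0]],
])

```text
t: 19.45
tool_pos: [0.5817, 0.114, 0.1513]
tool_rot: [-3.14, -0.113, -0.001]
contact_force: [1.0, 1.9, 1.8]
opening: 0.0007
```

Emit:
apply_moves([
  [[0, 0, -0.05, 0.25, 0, 0, 0], [0, 0, -0.05, 0.25, 0, 0, 0]],
])

```text
t: 19.7
tool_pos: [0.5815, 0.1149, 0.1462]
tool_rot: [-3.14, -0.113, -0.0]
contact_force: [1.1, 1.1, 1.1]
opening: 0.0005
```

Emit:
apply_moves([
  [[0, 0, -0.05, 0.25, 0, 0, 0], [0, 0, -0.05, 0.25, 0, 0, 0]],
])

```text
t: 19.95
tool_pos: [0.5814, 0.1159, 0.1412]
tool_rot: [-3.14, -0.113, -0.0]
contact_force: [0.9, 0.8, 1.9]
opening: 0.0001
```

Force stays at 1–2 N through the rim zone, so the die is entering freely.

Emit:
apply_moves([
  [[0, 0, -0.05, 0.25, 0, 0, 0], [0, 0, -0.05, 0.25, 0, 0, 0], [0, 0, 0, 0.25, 0, 0, 0]],
])

```text
t: 20.32
tool_pos: [0.5811, 0.117, 0.1337]
tool_rot: [-3.139, -0.113, 0.0]
contact_force: [0.6, 1.5, 1.7]
opening: 0.0001
```

Emit:
apply_moves([
  [[0, 0, 0, 0.25, 0, 0, 0], [0, 0, 0, 0.25, 0, 0, 0], [0, 0, 0, 0.2, 0, 0, 0]],
])

```text
t: 20.7
tool_pos: [0.5809, 0.117, 0.1266]
tool_rot: [-3.139, -0.113, 0.001]
contact_force: [1.0, 2.1, 3.3]
opening: 0.0004
```

Emit:
apply_moves([
  [[0, 0, 0, 0.15, 0, 0, 0], [0, 0, 0, 0.1, 0, 0, 0]],
])

```text
t: 20.95
tool_pos: [0.5809, 0.1169, 0.1241]
tool_rot: [-3.139, -0.113, 0.001]
contact_force: [-0.6, 1.6, 2.0]
opening: 0.0004
```

Emit:
apply_moves([
  [[0, 0, 0, 0.1, 0, 0, 0], [0, 0, 0, 0.05, 0, 0, 0]],
])

```text
t: 21.2
tool_pos: [0.581, 0.1169, 0.1232]
tool_rot: [-3.139, -0.113, 0.0]
contact_force: [-2.5, 0.9, 8.6]
opening: 0.0006
```

Emit:
apply_moves([
  [[0, 0, 0, 0.05, 0, 0, 0], [0, 0, 0, 0.05, 0, 0, 0]],
])

```text
t: 21.45
tool_pos: [0.5811, 0.117, 0.1231]
tool_rot: [-3.139, -0.113, -0.0]
contact_force: [-4.4, 1.2, 14.4]
opening: 0.0006
```

The stop is felt at TCP z = 0.123, which is the closed height. I'll let go and check.

Emit:
apply_moves([
  [[0, 0, 0, -0.5, 0, 0, 0], [0, 0, 0, -4, 0, 0, 0], [0, -2, -4, -5, 0, 0, 0], [0, -4, -4, -4, 0, 0, 0], [0, 0, 0, 0, 0, 0, 0]],
])

```text
t: 22.08
tool_pos: [0.5208, 0.188, 0.2524]
tool_rot: [-3.138, -0.117, -0.007]
contact_force: [0.4, -0.2, 0.1]
opening: 0.0009
```

Run:
```python
from ov import *
s=arm.state(); print(s["t"],s["tool_pos"],s["contact_force"])
im=arm.get_image("scene"); im2=arm.get_image("side"); x=np.load("x.npy"); q=x[:4].copy(); q[3]=0
cv2.imwrite("pics/full.png",im["img"])
draw(im,q,(.5964,.0036),.0076,(150,120,270,225),6,"f1"); draw(im2,q,(.5964,.0036),.0076,(220,195,350,330),4,"f2")
```

```text
22.075 [0.52079756 0.18799955 0.25236848] [ 0.43588872 -0.18192594  0.09087494]
```

View pics/f1.png

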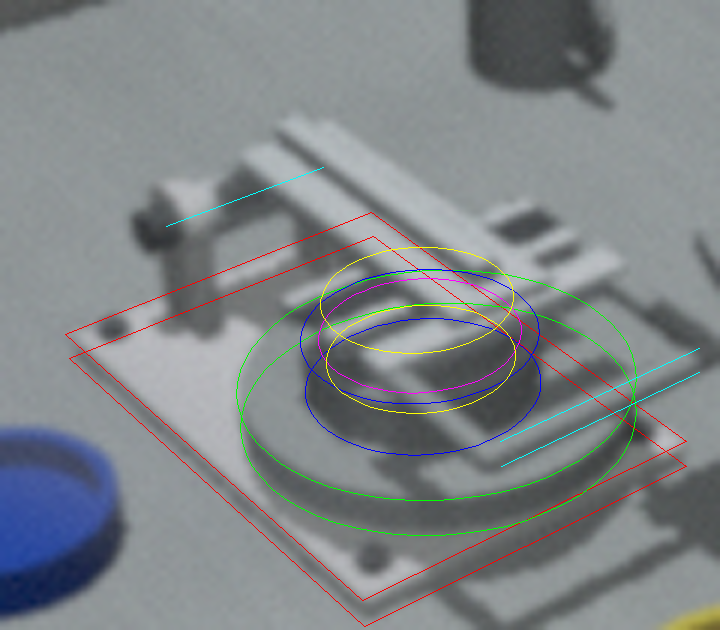

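View pics/f2.png

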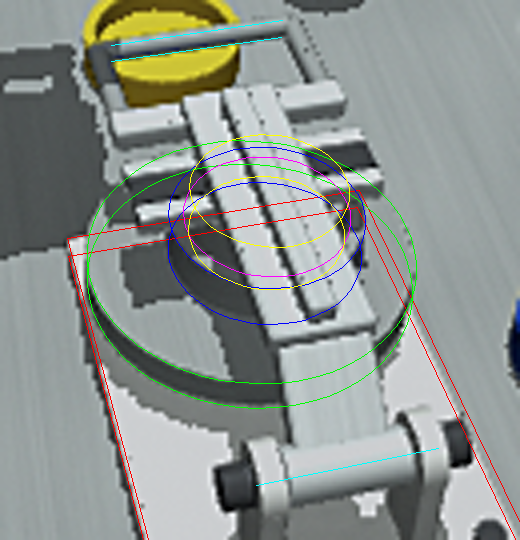

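View pics/full.png

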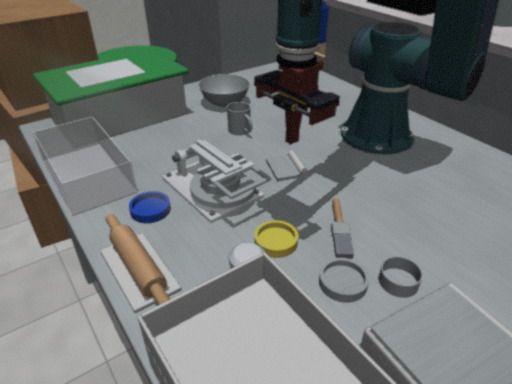

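The handle sits on the model's closed lines in the side picture (200,35 in the crop). The mould outline is where I left it, and the spare and brush are untouched.

```bash
python3 -c "
from cell import arm
print(arm.close_job())"
```

```text
the job is handed in; nothing more can be done
None
```

The tart press is set up and closed. I slid the mould under the die, brought the handle down to its stop, let go, and handed the job in at about 22 s.

- **Mould:** I pushed it with both fingertips, about 35 mm in two strokes at about 6 N level force, without lifting it. The wrist picture then put it 7–8 mm along the press's x from the plate's middle and 150 mm from the hinge axis.
- **Die position:** A close wrist look with the die just above the rim put the die at about 7.6 mm along x, under 1 mm from the mould. An automatic fit of the first scene picture gave about 2 mm for the die. I set that fit aside because it was blurred and disagreed with the other looks.
- **Lowering:** The force stayed at about 1–3 N while the die entered the mould, so it did not catch on the rim. The solid stop came with the tool at 0.123 m, the expected closed height. I pressed there with about 14 N before letting go. During the lowering the highest reading was about 13 N, at the handle.
- **During the pushes:** The wrist also read about 4–6 N upward, even after I raised the fingers a few millimetres. I did not find the cause; the fingers may have been rubbing on the mould.
- **Last check:** After letting go, the arm lay on its closed outline in the side picture, and the mould was where I left it. The spare mould, brush and look-alikes were undisturbed, and the robot was touching nothing. The die hides most of the mould's cavity when closed, so its depth rests on the stop height and the handle position.

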